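Close a palm-leaf manuscript and weight it with the polished blocks

ROBOT

A 6-joint arm with a two-finger parallel gripper is mounted at the origin on the work surface. World frame = base frame: x ahead of the robot, y to its left, z up, the work surface at z = 0. Lengths are in m, angles in rad, forces in N, time in s.
With the tool pointing down it reaches from about 0.225 to 0.875 m from the base axis. Payload 3.4 kg.
Tool frame: the origin (TCP) lies between the finger pads; the fingertips stand 8 mm ahead of it and the grasp point (between the pads) lies 11 mm behind it; z points along the fingers, y is the line along which they close (so a half turn about z gives the same grasp; the last joint's range is limited). The gripper opens to 85 mm and grips with 20 to 120 N. Pads are 22 mm wide; open, the fingers measure 114 mm over their backs; the gripper's body (76 mm by 85 mm) begins 54 mm behind the grasp point. The pads swing forward as they close: fully open they stand 13 mm farther back than shut.
Start: joints at [1.011, 0.276, 1.505, -0, 1.361, -0.121], TCP at [0.244, 0.521, 0.239] pointing down, gripper open.
Joint ranges: [-2.89, 2.89], [-0.75, 2.08], [0.22, 2.7], [-1.18, 4.32], [0.11, 2.71], [-2.7, 2.7]. Speed limits (rad/s): [2.57, 2.57, 3.14, 3.14, 3.14, 3.14].

INTERFACE

Orientations are given as a unit quaternion [w, x, y, z].
In Python, from rig import manip gives the robot as it stands.
- The arm moves only by the tool move_arm, never from a script. Its argument "deltas" is a list that holds one entry, the list of rows, each a list of 5 numbers: the shift along the tool's x, y, z normalised to -1 to 1, where 1 is 80 cm, then the turn about the tool's z normalised to -1 to 1, where 1 is 120 degrees, then the closure, from -1 (fully open) to 1 (shut). In form: [[[tx, ty, tz, twist, grip], ...]]. A call has 1 to 12 rows; each row is the pose to reach, as a shift and turn from the pose commanded when the call began, along the tool's axes at that moment; what a row does not reach only later rows make up. A row lasts 1/10 s, in which the tool goes at most 50 mm and 8.59 degrees, less where a joint would pass 70% of its speed; a pose out of reach is approached as far as the arm can. A call with a number of a shift or a turn outside -1 to 1 is refused whole. A call with a gripper value outside its range is refused whole. The fingers move at their own pace and stop on an object; "squeeze" is the grip in N (left out, the last holds). Time passes only in rows, so rows that repeat a pose let the fingers close. It gives the time, the measured TCP pose, the force, the opening and the grip force at its end, in the units of the state.
- manip.get_state(): the state, without advancing time (a new reading comes with each control period).
- manip.get_image(name): name is "side" or "top" or "wrist"; returns the picture (480x640x3 uint8, red, green, blue); there is no depth.
- manip.camera_params(name): a dict with "fx", "fy", "cx", "cy" (pixels), "R" (3x3) and "t" (3): a world point X has camera coordinates R X + t; the wrist camera has in their place "tool_from_camera" (4x4, takes a point from camera to tool coordinates, whose origin is the TCP and whose axes are the flange's). Camera axes: x right, y down, z forward; pixel columns grow to the right and rows downward; lengths in m; the calibration is good to about 2 mm. A picture is of the moment at which its call begins: read the wrist's pose just before it. camera_params takes no time and is no camera call.
- manip.sign_off(): hands the job in; it is judged then, once.
The state is a dict: "clock": time; "qpos": joint angles; "qd": joint speeds; "effort": joint torques, N m; "position": TCP position; "ee_rot": TCP orientation; "contact_force": force on the tool from outside, world axes, zero at the start; "moment": the same for the moment, N m; "width": finger opening in m; "gripper_force": force on a finger pad.
Only numpy, scipy, OpenCV 4.12 (cv2) and the standard library are available. Lean on these libraries where they do the work, as an engineer would, in place of code of your own. Each camera call takes 0.05 s, during which the arm holds its last target. There are 200 camera calls.

TASK

The leaf bundle on the binding jig is ready to be pressed: choose the cover board whose two holes match the jig's pins and lay it on the bundle, pins fully home in its holes and the board flat. Then feel each rubbing block by sliding it on the black plate, and set every polished one (slides easily) upright on top of that cover as a weight and every rough one (drags) upright on the floor of the plywood tray. Leave the other two covers on the table and do not disturb the mug, the jar or the bobbin.

Things in the scene. Friction and masses are not known exactly. Their poses are not given: they have to be found in the camera images.
- jig_a_top (a point): Binding jig, pins 100 mm apart; only one of the three jigs is present (others None). Heavy (2.5 kg, stays put on the table): dark steel base 250 x 80 x 10 mm, on it a leaf bundle 210 x 50 x 20 mm, two tapered brass pins 9 mm thick standing 13.5 mm out of it. Point: middle of the bundle's top, 30 mm above the table, half-way between the pins; x along the bundle through both pins, z up.
- jig_b_top (a point): Binding jig, pins 130 mm apart; only one of the three jigs is present (others None). Heavy (2.5 kg, stays put on the table): dark steel base 250 x 80 x 10 mm, on it a leaf bundle 210 x 50 x 20 mm, two tapered brass pins 9 mm thick standing 13.5 mm out of it. Point: middle of the bundle's top, 30 mm above the table, half-way between the pins; x along the bundle through both pins, z up.
- jig_c_top (a point): Binding jig, pins 160 mm apart; only one of the three jigs is present (others None). Heavy (2.5 kg, stays put on the table): dark steel base 250 x 80 x 10 mm, on it a leaf bundle 210 x 50 x 20 mm, two tapered brass pins 9 mm thick standing 13.5 mm out of it. Point: middle of the bundle's top, 30 mm above the table, half-way between the pins; x along the bundle through both pins, z up.
- cover_a_mid (a point): Loose dark wooden cover 220 x 56 x 16 mm (x, y, z), 0.13 kg, flat on the table, two through holes 14 mm wide on its long centre line, 100 mm apart, symmetric about the middle, so either way round fits. The covers differ only in hole spacing. Point: its centre, half-way up; x along its length, z up.
- cover_b_mid (a point): Loose dark wooden cover 220 x 56 x 16 mm (x, y, z), 0.13 kg, flat on the table, two through holes 14 mm wide on its long centre line, 130 mm apart, symmetric about the middle, so either way round fits. The covers differ only in hole spacing. Point: its centre, half-way up; x along its length, z up.
- cover_c_mid (a point): Loose dark wooden cover 220 x 56 x 16 mm (x, y, z), 0.13 kg, flat on the table, two through holes 14 mm wide on its long centre line, 160 mm apart, symmetric about the middle, so either way round fits. The covers differ only in hole spacing. Point: its centre, half-way up; x along its length, z up.
- block_1_mid (a point): Loose rubbing block, 0.26 kg, 52 mm high: grey stone foot 64 x 48 x 24 mm (x, y, z), centred on it a wooden grip 52 x 24 x 28 mm. All look alike; the sole is polished (friction about 0.1 on anything) or rough (about 0.95), told only by sliding it. Some of the six are absent (None). Any names polished_N or rough_N in the rules are in no relation to these numbers. Point: its centre, 26 mm above the sole; x along its length, z up.
- block_2_mid (a point): Loose rubbing block, 0.26 kg, 52 mm high: grey stone foot 64 x 48 x 24 mm (x, y, z), centred on it a wooden grip 52 x 24 x 28 mm. All look alike; the sole is polished (friction about 0.1 on anything) or rough (about 0.95), told only by sliding it. Some of the six are absent (None). Any names polished_N or rough_N in the rules are in no relation to these numbers. Point: its centre, 26 mm above the sole; x along its length, z up.
- block_3_mid (a point): Loose rubbing block, 0.26 kg, 52 mm high: grey stone foot 64 x 48 x 24 mm (x, y, z), centred on it a wooden grip 52 x 24 x 28 mm. All look alike; the sole is polished (friction about 0.1 on anything) or rough (about 0.95), told only by sliding it. Some of the six are absent (None). Any names polished_N or rough_N in the rules are in no relation to these numbers. Point: its centre, 26 mm above the sole; x along its length, z up.
- block_4_mid (a point): Loose rubbing block, 0.26 kg, 52 mm high: grey stone foot 64 x 48 x 24 mm (x, y, z), centred on it a wooden grip 52 x 24 x 28 mm. All look alike; the sole is polished (friction about 0.1 on anything) or rough (about 0.95), told only by sliding it. Some of the six are absent (None). Any names polished_N or rough_N in the rules are in no relation to these numbers. Point: its centre, 26 mm above the sole; x along its length, z up.
- block_5_mid (a point): Loose rubbing block, 0.26 kg, 52 mm high: grey stone foot 64 x 48 x 24 mm (x, y, z), centred on it a wooden grip 52 x 24 x 28 mm. All look alike; the sole is polished (friction about 0.1 on anything) or rough (about 0.95), told only by sliding it. Some of the six are absent (None). Any names polished_N or rough_N in the rules are in no relation to these numbers. Point: its centre, 26 mm above the sole; x along its length, z up.
- block_6_mid (a point): Loose rubbing block, 0.26 kg, 52 mm high: grey stone foot 64 x 48 x 24 mm (x, y, z), centred on it a wooden grip 52 x 24 x 28 mm. All look alike; the sole is polished (friction about 0.1 on anything) or rough (about 0.95), told only by sliding it. Some of the six are absent (None). Any names polished_N or rough_N in the rules are in no relation to these numbers. Point: its centre, 26 mm above the sole; x along its length, z up.
- plate: Thin black slate plate 260 x 330 x 5 mm (x, y, z) fixed on the table, on which the blocks stand at the start; origin at the centre of its underside, z up.
- tray: Open plywood tray, 150 x 175 mm (x, y) outside, 22 mm high, walls and floor 5 mm thick, fixed on the table, empty at the start; origin at the centre of its underside, sides along its x and y.

How it is judged:
On the way, in this order (a step that is already met when the one before it is completed fails the run):
1. the cover whose holes match lies home on the pins (horizontal distance between cover_a_mid and jig_a_top below 0.006 m and z of cover_a_mid in the frame of jig_a_top between 0.005 and 0.011 m and angle between the x axis of cover_a_mid and the x axis of jig_a_top, either way round below 0.06 rad and angle between each of cover_a_mid, cover_b_mid, cover_c_mid's own z axis and vertical below 0.05 rad and horizontal distance between cover_b_mid and jig_b_top below 0.006 m and z of cover_b_mid in the frame of jig_b_top between 0.005 and 0.011 m and angle between the x axis of cover_b_mid and the x axis of jig_b_top, either way round below 0.06 rad and horizontal distance between cover_c_mid and jig_c_top below 0.006 m and z of cover_c_mid in the frame of jig_c_top between 0.005 and 0.011 m and angle between the x axis of cover_c_mid and the x axis of jig_c_top, either way round below 0.06 rad), for 0.2 s.
2. with the cover home, every polished block stands on it (all of step 1 and angle between each of polished_1, polished_2, polished_3's own z axis and vertical below 0.1 rad and x of polished_1 in the frame of jig_a_top between -0.1 and 0.1 m and y of polished_1 in the frame of jig_a_top between -0.024 and 0.024 m and z of polished_1 in the frame of jig_a_top between 0.012 and 0.02 m and x of polished_1 in the frame of jig_b_top between -0.1 and 0.1 m and y of polished_1 in the frame of jig_b_top between -0.024 and 0.024 m and z of polished_1 in the frame of jig_b_top between 0.012 and 0.02 m and x of polished_1 in the frame of jig_c_top between -0.1 and 0.1 m and y of polished_1 in the frame of jig_c_top between -0.024 and 0.024 m and z of polished_1 in the frame of jig_c_top between 0.012 and 0.02 m and x of polished_2 in the frame of jig_a_top between -0.1 and 0.1 m and y of polished_2 in the frame of jig_a_top between -0.024 and 0.024 m and z of polished_2 in the frame of jig_a_top between 0.012 and 0.02 m and x of polished_2 in the frame of jig_b_top between -0.1 and 0.1 m and y of polished_2 in the frame of jig_b_top between -0.024 and 0.024 m and z of polished_2 in the frame of jig_b_top between 0.012 and 0.02 m and x of polished_2 in the frame of jig_c_top between -0.1 and 0.1 m and y of polished_2 in the frame of jig_c_top between -0.024 and 0.024 m and z of polished_2 in the frame of jig_c_top between 0.012 and 0.02 m and x of polished_3 in the frame of jig_a_top between -0.1 and 0.1 m and y of polished_3 in the frame of jig_a_top between -0.024 and 0.024 m and z of polished_3 in the frame of jig_a_top between 0.012 and 0.02 m and x of polished_3 in the frame of jig_b_top between -0.1 and 0.1 m and y of polished_3 in the frame of jig_b_top between -0.024 and 0.024 m and z of polished_3 in the frame of jig_b_top between 0.012 and 0.02 m and x of polished_3 in the frame of jig_c_top between -0.1 and 0.1 m and y of polished_3 in the frame of jig_c_top between -0.024 and 0.024 m and z of polished_3 in the frame of jig_c_top between 0.012 and 0.02 m), for 0.2 s.
At the end, for the whole second after the job is handed in: Matching cover home on the pins (6 mm, 0.06 rad, flat), other covers left low; each polished block upright on that cover (centre within 24 mm of its centre line, 100 mm of its middle); each rough block upright on the tray's floor inside its walls; all at rest (all of step 2 and z of each of cover_b_mid, cover_c_mid in the frame of jig_a_top below -0.005 m and z of each of cover_a_mid, cover_c_mid in the frame of jig_b_top below -0.005 m and z of each of cover_a_mid, cover_b_mid in the frame of jig_c_top below -0.005 m and x of rough_1 in the frame of tray between -0.07 and 0.07 m and y of rough_1 in the frame of tray between -0.082 and 0.082 m and z of each of rough_1, rough_2, rough_3 in the frame of tray below 0.011 m and angle between each of rough_1, rough_2, rough_3's own z axis and vertical below 0.1 rad and x of rough_2 in the frame of tray between -0.07 and 0.07 m and y of rough_2 in the frame of tray between -0.082 and 0.082 m and x of rough_3 in the frame of tray between -0.07 and 0.07 m and y of rough_3 in the frame of tray between -0.082 and 0.082 m and linear speed of each of polished_1, polished_2, polished_3, rough_1, rough_2, rough_3, cover_a, cover_b, cover_c below 0.02 m/s); the robot touches nothing.
It fails at once if the mug, jar or bobbin is moved more than 30 mm or tipped (distance of any of mug, glue_jar, bobbin from where it was at the start of the episode above 0.03 m or angle between any of mug, glue_jar, bobbin's own z axis and vertical above 0.5 rad).
Of jig_a, jig_b, jig_c only 1 to 1 are there at a start; the rules pass over those that are not, and their reading is None.
Of polished_1, polished_2, polished_3 only 2 to 3 are there at a start; the rules pass over those that are not, and their reading is None.
Of rough_1, rough_2, rough_3 only 2 to 3 are there at a start; the rules pass over those that are not, and their reading is None.
At some moment in a run one of polished_1, polished_2, polished_3, rough_1, rough_2, rough_3, cover_a, cover_b, cover_c may be knocked a few centimetres aside while the robot is not near it.
Once in a run the grip may slacken for a moment while it holds something.
It also fails if it takes over 210 s, if anything falls off the work surface, if the arm or the gripper's body presses on something with over 40 N, if the wrist force passes 120 N, or if a joint passes its speed limit or range.

## Working session

There is one attempt and no reset: what is moved stays moved. The work goes in short steps, Python scripts to look and compute and a tool call to move; the robot and the scene stay as the last step left them, time stands still between calls to the robot, and variables do not carry over. Pictures are saved under pics/ and viewed, at most 14 in all, crops included, and the job is handed in when it is done.

Besides the shell and the picture viewer there is one more tool, called after ">>>" as name([rows], argument=value, ...), one row to a line, values as JSON. move_arm: Moves the arm, as the interface text tells. Scaled input: -1 to 1 covers 80 cm each way for a shift and 120 degrees each way for a turn. Its arguments: {"type":"object","properties":{"deltas":{"type":"array","items":{"type":"array","items":{"type":"array","items":{"type":"number","minimum":-1,"maximum":1}}}},"squeeze":{"type":"number"}},"required":["deltas"]}

```bash
ls; mkdir -p pics
python3 - <<'E'
from rig import manip
import cv2
for n in ("top","side"):
    im=manip.get_image(n); cv2.imwrite(f"pics/{n}0.png",im[:,:,::-1])
    print(n,manip.camera_params(n))
print(manip.camera_params("wrist")); print(manip.get_state())
E
```

```text
pics
top {'fx': 464.54728193114227, 'fy': 464.54728193114227, 'cx': 323.686561608569, 'cy': 245.8551340869736, 'R': array([[ 0.09668643, -0.99530749, -0.0038378 ],
       [-0.96583428, -0.09289044, -0.24194113],
       [ 0.24044932,  0.02709911, -0.97028334]]), 't': array([-0.06160699,  0.50081718,  1.00608622])}
side {'fx': 478.29750946291495, 'fy': 478.29750946291495, 'cx': 323.8609605045362, 'cy': 243.61504328484727, 'R': array([[ 0.90683209, -0.42099513,  0.02046116],
       [-0.23747651, -0.55042993, -0.80039478],
       [ 0.34822474,  0.72096462, -0.59912398]]), 't': array([-0.45943399,  0.13056859,  0.83516879])}
{'fx': 379.79122094692076, 'fy': 379.79122094692076, 'cx': 319.12004737482255, 'cy': 246.51460912274413, 'tool_from_camera': array([[-5.68363860e-04, -9.47247507e-01, -3.20502477e-01,
         8.36627877e-02],
       [ 9.99999821e-01, -4.79107640e-04, -3.57345884e-04,
        -1.01229532e-04],
       [ 1.84939812e-04, -3.20502623e-01,  9.47247610e-01,
        -1.34016152e-01],
       [ 0.00000000e+00,  0.00000000e+00,  0.00000000e+00,
         1.00000000e+00]])}
{'clock': 0.1, 'qpos': array([ 1.01101234e+00,  2.76514665e-01,  1.50597334e+00,  3.03243815e-05,
        1.36071140e+00, -1.20989743e-01]), 'qd': array([ 0.00187799, -0.0019682 , -0.00324262, -0.00084156, -0.00279411,
        0.0001154 ]), 'effort': array([ 1.15086619e-03, -4.17703056e+01, -2.46406245e+01, -1.92524853e-04,
        5.76245890e-03,  4.79124111e-06]), 'position': array([0.24403958, 0.52015198, 0.23854918]), 'ee_rot': array([-2.82183987e-04,  2.17644265e-01,  9.76027832e-01, -7.52332551e-04]), 'contact_force': array([-0.21428408, -0.74026865, -0.55105621]), 'moment': array([-0.04647062, -0.05030443,  0.00094575]), 'gripper_force': 0.0, 'width': 0.08509034027231925}
```

View pics/top0.png

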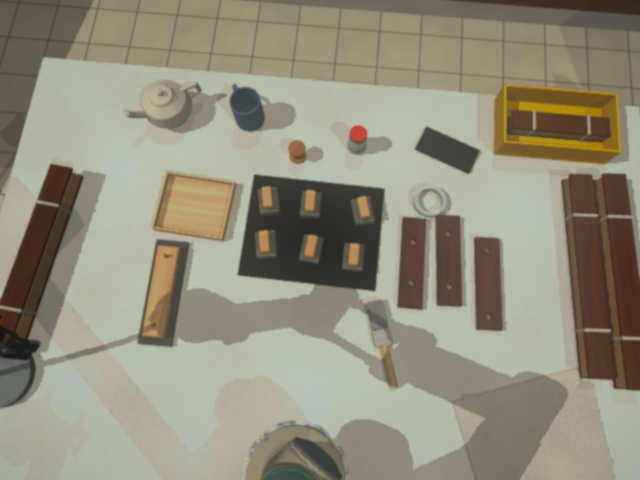

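The top view shows the jig at (163,293), the tray at (195,206), six blocks on the plate around (310,230), and three covers at (411,262), (448,260) and (488,283).

```bash
cat > h.py <<'E'
import numpy as np, cv2
from rig import manip
from scipy.spatial.transform import Rotation as Ro
def ray(name,uv,z,st=None):
    p=manip.camera_params(name); d=np.array([(uv[0]-p['cx'])/p['fx'],(uv[1]-p['cy'])/p['fy'],1.])
    if name=='wrist':
        q=st['ee_rot']; Rt=Ro.from_quat([q[1],q[2],q[3],q[0]]).as_matrix(); T=p['tool_from_camera']
        o=Rt@T[:3,3]+st['position']; d=Rt@T[:3,:3]@d
    else: o=-p['R'].T@p['t']; d=p['R'].T@d
    return o+d*(z-o[2])/d[2]
def proj(name,X):
    p=manip.camera_params(name); c=p['R']@np.array(X)+p['t']; return np.array([p['fx']*c[0]/c[2]+p['cx'],p['fy']*c[1]/c[2]+p['cy']])
def mask(im,lo,hi):
    return cv2.inRange(cv2.cvtColor(im,cv2.COLOR_RGB2HSV),np.array(lo),np.array(hi))
def rects(m,amin,amax=1e9):
    cs,_=cv2.findContours(m,cv2.RETR_EXTERNAL,cv2.CHAIN_APPROX_NONE)
    return [c[:,0,:].astype(float) for c in cs if amin<cv2.contourArea(c)<amax]
def wrect(name,c,z,st=None):
    P=np.array([ray(name,u,z,st)[:2] for u in c]); 
    (cx,cy),(w,h),a=cv2.minAreaRect((P*1000).astype(np.float32))
    if w<h: w,h,a=h,w,a+90
    a=(a+90)%180-90
    return np.round([cx,cy,w,h,a],1)
E
python3 - <<'E'
from h import *
im=cv2.imread("pics/top0.png")[:,:,::-1].copy()
hs=cv2.cvtColor(im,cv2.COLOR_RGB2HSV)
for n,p in dict(grip=(267,198),cov=(411,262),cov3=(488,283),plate=(290,225),tray=(195,206),bundle=(160,290),base=(143,290)).items(): print(n,hs[p[1],p[0]])
a=cv2.resize(im[220:355,125:200],None,fx=4,fy=4,interpolation=2)[:540]
b=cv2.resize(im[205:340,385:510],None,fx=4,fy=4,interpolation=2)[:540]
cv2.imwrite("pics/crop1.png",np.hstack([a,b])[:,:800,::-1])
for p in [(291,152),(358,140),(247,108)]: print(ray("top",p,0.03))
E
```

```text
grip [ 16 128 182]
cov [ 12 112  89]
cov3 [ 12 102  95]
plate [21 37 48]
tray [ 20 106 187]
bundle [ 19 120 185]
base [ 44  26 193]
[0.74448561 0.09220592 0.03      ]
[ 0.79291483 -0.07149679  0.03      ]
[0.85520656 0.21818787 0.03      ]
```

View pics/crop1.png

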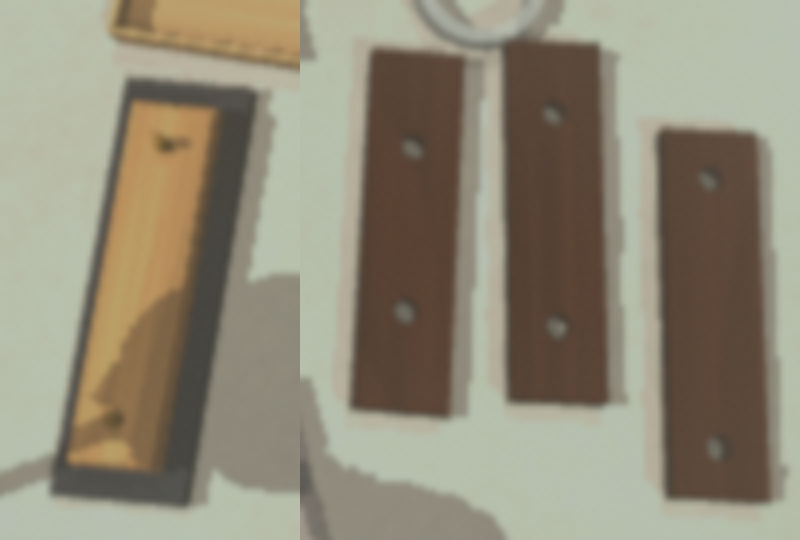

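The crop shows the jig's pins at crop (165,143) and (115,420). The hole pairs are narrow in the left cover, medium in the middle one and wide in the right one. Next I measure the positions.

Run:
```python
from h import *
np.set_printoptions(precision=4,suppress=True)
im=cv2.imread("pics/top0.png")[:,:,::-1].copy()
f=lambda p,ox,oy:(p[0]/4+ox-.4,p[1]/4+oy-.4)
a=ray("top",f((167,145),125,220),.034);b=ray("top",f((115,420),125,220),.034)
print("jig",(a+b)/2,np.linalg.norm(a-b),np.degrees(np.arctan2(*(a-b)[1::-1])))
for q in [((113,148),(104,313)),((253,114),(257,327)),((409,180),(416,449))]:
    a,b=[ray("top",f(x,385,205),.014) for x in q]; print("cov",(a+b)/2,np.linalg.norm(a-b),np.degrees(np.arctan2(*(a-b)[1::-1])))
m=mask(im,(8,70,55),(16,190,140)); m[:, :390]=0; m[:,510:]=0;m[:200]=0
for c in rects(m,300): print("covrect",wrect("top",c,.016))
m=mask(im,(10,80,140),(24,190,255)); cv2.imwrite("pics/m.png",m)
m2=m.copy(); m2[:,:240]=0;m2[:,390:]=0;m2[:180]=0;m2[275:]=0
for c in rects(m2,60): print("grip",c.mean(0),wrect("top",c,.057))
m3=m.copy(); m3[:,240:]=0; m3[:,:150]=0; m3[242:]=0
for c in rects(m3,500): print("tray",wrect("top",c,.022))
m=mask(im,(0,0,0),(179,120,75)); m[:,:235]=0;m[:,390:]=0;m[:170]=0;m[295:]=0
m=cv2.morphologyEx(m,cv2.MORPH_CLOSE,np.ones((5,5)))
for c in rects(m,4000): print("plate",wrect("top",c,.005))
```

```text
jig [0.3715 0.3536 0.034 ] 0.16053315170799226 -0.31307282045360607
cov [ 0.4968 -0.2243  0.014 ] 0.10080722521598791 -0.11545213847393165
cov [ 0.5116 -0.3107  0.014 ] 0.12995893047599458 2.8848063913227313
cov [ 0.4643 -0.4046  0.014 ] 0.16017084444828922 2.137695836637738
covrect [ 465.2 -404.7  216.5   56.4    2.1]
covrect [ 497.8 -224.6  217.3   55.5    0.2]
covrect [ 512.1 -310.3  217.9   56.     3.4]
grip [353.3019 253.8113] [493.  -82.5  48.7  21.2  -1. ]
grip [310.2745 245.2941] [503.6  18.1  49.4  21.   -5.9]
grip [263.5094 240.7736] [503.9 126.8  48.3  20.8   7.5]
grip [363.06 206.44] [610.2 -95.9  49.9  22.   15.8]
grip [309.5  199.54] [615.   31.4  47.5  21.3   5.5]
grip [266.3469 196.2041] [613.9 134.3  49.8  21.2  12.5]
tray [585.9 315.1 173.1 151.2  86.2]
plate [553.2  19.6 325.4 255.8  88.7]
```

```bash
cat >> h.py <<'E'
def goal(*wps):
    """wps: (x,y,z,az of tool y in deg) -> normalised rows from present pose"""
    st=manip.get_state(); q=st['ee_rot']; Rt=Ro.from_quat([q[1],q[2],q[3],q[0]]).as_matrix()
    az=np.degrees(np.arctan2(Rt[1,1],Rt[0,1]))
    print("t%.1f pos"%st['clock'],np.round(st['position'],4),"az %.1f"%az,"w %.4f F"%st['width'],np.round(st['contact_force'],1),"q6 %.2f"%st['qpos'][5])
    for x,y,z,a in wps:
        d=Rt.T@(np.array([x,y,z])-st['position'])/.8; t=-((a-az+180)%360-180)/120
        print((x,y,z,a),"->",np.round(d,4),round(t,4),"rows",round(np.linalg.norm(d)*.8/.05,1))
E
python3 -c "
from h import *
goal((.465,-.405,.2,92.1))"
```

```text
t0.1 pos [0.244  0.5202 0.2385] az 64.9 w 0.0851 F [-0.2 -0.7 -0.6] q6 -0.12
(0.465, -0.405, 0.2, 92.1) -> [-0.7414 -0.9295  0.0495] -0.227 rows 19.0
```

>>> move_arm([
  [[-0.7414,-0.9295,0.0495,-0.227,-1],[-0.7414,-0.9295,0.0495,-0.227,-1],[-0.7414,-0.9295,0.0495,-0.227,-1],[-0.7414,-0.9295,0.0495,-0.227,-1],[-0.7414,-0.9295,0.0495,-0.227,-1],[-0.7414,-0.9295,0.0495,-0.227,-1],[-0.7414,-0.9295,0.0495,-0.227,-1],[-0.7414,-0.9295,0.0495,-0.227,-1],[-0.7414,-0.9295,0.0495,-0.227,-1],[-0.7414,-0.9295,0.0495,-0.227,-1],[-0.7414,-0.9295,0.0495,-0.227,-1],[-0.7414,-0.9295,0.0495,-0.227,-1]],
])

```text
clock: 1.3
position: [0.3824, -0.0599, 0.2145]
ee_rot: [0.0, -0.018, 1.0, 0.0]
contact_force: [1.2, 0.6, 0.2]
width: 0.0855
gripper_force: 0.0
```

```bash
python3 -c "
from h import *
goal((.465,-.405,.2,92.1))"
```

```text
t1.3 pos [ 0.3824 -0.0599  0.2145] az 92.1 w 0.0855 F [1.2 0.6 0.2] q6 -1.94
(0.465, -0.405, 0.2, 92.1) -> [-0.0877 -0.4349  0.018 ] -0.0003 rows 7.1
```

>>> move_arm([
  [[-0.0877,-0.4349,0.018,0,-0.7],[-0.0877,-0.4349,0.018,0,-0.7],[-0.0877,-0.4349,0.018,0,-0.7],[-0.0877,-0.4349,0.018,0,-0.7],[-0.0877,-0.4349,0.018,0,-0.7],[-0.0877,-0.4349,0.018,0,-0.7],[-0.0877,-0.4349,0.018,0,-0.7],[-0.0877,-0.4349,0.018,0,-0.7],[-0.0877,-0.4349,0.018,0,-0.7],[-0.0877,-0.4349,0.018,0,-0.7]],
])

```text
clock: 2.3
position: [0.4649, -0.4017, 0.1996]
ee_rot: [-0.001, -0.018, 1.0, 0.001]
contact_force: [0.5, -0.2, 0.3]
width: 0.0725
gripper_force: 0.0
```

```bash
cat > look.py <<'E'
import sys
from h import *
st=manip.get_state(); im=manip.get_image("wrist"); n=sys.argv[1]
cv2.imwrite(f"pics/{n}.png",im[:,:,::-1]); np.save(f"pics/{n}.npy",st,allow_pickle=True)
E
python3 look.py w1
python3 - <<'E'
from h import *
im=cv2.imread("pics/w1.png")[:,:,::-1].copy(); st=np.load("pics/w1.npy",allow_pickle=True).item()
m=mask(im,(5,60,30),(18,200,140))
for c in rects(m,2000): print("covrect",c.mean(0),wrect("wrist",c,.016,st))
goal((.465,-.405,.011,92.1))
E
```

```text
covrect [412.51515152 261.9553429 ] [ 509.6 -313.   219.8   58.2    2.9]
covrect [513.009375  234.5015625] [ 4.961e+02 -2.290e+02  2.196e+02  6.260e+01  1.000e-01]
covrect [ 41.95794872 289.08307692] [ 573.7 -636.   403.5  121.3  -12.9]
covrect [313.41307815 202.40988836] [ 463.1 -405.9  219.4   55.7    2.3]Traceback (most recent call last):
  File "<stdin>", line 4, in <module>
  File "h.py", line 19, in wrect
    P=np.array([ray(name,u,z,st)[:2] for u in c]);
                ~~~^^^^^^^^^^^^^
  File "h.py", line 5, in ray
    p=manip.camera_params(name); d=np.array([(uv[0]-p['cx'])/p['fx'],(uv[1]-p['cy'])/p['fy'],1.])
ValueError: time passes only in moves, steps and waits
```

View pics/w1.png

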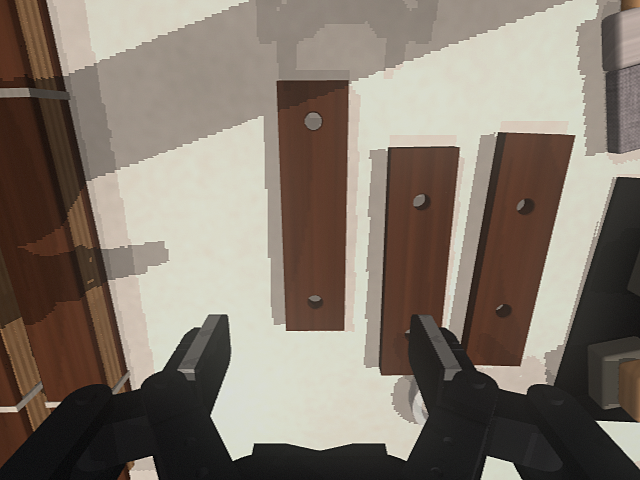

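The wrist view shows cover C in the middle, with holes at (313,121) and (315,301) and the fingers straddling its near end. Its centre agrees with the top view to 2 mm.

```bash
sed -i 's/^def ray/import functools\nmanip_cp=functools.lru_cache()(manip.camera_params)\ndef ray/; s/p=manip.camera_params(name)/p=manip_cp(name)/' h.py
python3 - <<'E'
from h import *
st=np.load("pics/w1.npy",allow_pickle=True).item()
a,b=ray("wrist",(313.5,121),.015,st),ray("wrist",(315,301),.015,st)
print((a+b)/2,np.linalg.norm(a-b),np.degrees(np.arctan2(*(a-b)[1::-1])))
goal((.464,-.4055,.06,92.2),(.464,-.4055,.009,92.2))
E
```

```text
[ 0.4629742  -0.40515105  0.015     ] 0.15902049500072596 -177.695868239092
t2.4 pos [ 0.465  -0.4013  0.2   ] az 92.1 w 0.0724 F [ 0.6 -0.3  0.5] q6 -2.43
(0.464, -0.4055, 0.06, 92.2) -> [ 0.0014 -0.0055  0.175 ] -0.0005 rows 2.8
(0.464, -0.4055, 0.009, 92.2) -> [ 0.0013 -0.0056  0.2387] -0.0005 rows 3.8
```

>>> move_arm([
  [[0.0013,-0.0055,0.12,0,-0.7],[0.0013,-0.0055,0.175,0,-0.7],[0.0013,-0.0055,0.175,0,-0.7],[0.0013,-0.0055,0.2,0,-0.7],[0.0013,-0.0055,0.22,0,-0.7],[0.0013,-0.0055,0.2387,0,-0.7],[0.0013,-0.0055,0.2387,0,-0.7],[0.0013,-0.0055,0.2387,0,-0.7]],
])

```text
clock: 3.15
position: [0.4648, -0.4063, 0.0099]
ee_rot: [0.0, -0.019, 1.0, 0.0]
contact_force: [0.3, -0.2, 0.5]
width: 0.0726
gripper_force: 0.0
```

>>> move_arm([
  [[0,0,0,0,0.2],[0,0,0,0,0.2],[0,0,0,0,0.2],[0,0,0,0,0.2],[0,0,0,0,0.2],[0,0,0,0,0.2]],
], squeeze=60)

```text
clock: 3.75
position: [0.4655, -0.4079, 0.0111]
ee_rot: [0.001, -0.018, 1.0, -0.001]
contact_force: [-0.3, 2.7, 6.3]
width: 0.0543
gripper_force: 64.4
```

Run:
```python
from h import *
goal((.465,-.408,.19,92.2),(.38,.25,.19,89.8))
```

```text
t3.8 pos [ 0.4655 -0.4079  0.0111] az 92.1 w 0.0543 F [-0.3  2.7  6.3] q6 -2.44
(0.465, -0.408, 0.19, 92.2) -> [ 1.000e-04 -5.000e-04 -2.236e-01] -0.0008 rows 3.6
(0.38, 0.25, 0.19, 89.8) -> [ 0.0761  0.8253 -0.2252] 0.0192 rows 13.7
```

>>> move_arm([
  [[0,0,-0.05,0,0.2],[0,0,-0.11,0,0.2],[0,0,-0.17,0,0.2],[0,0,-0.22,0,0.2],[0.005,0.05,-0.225,0,0.2],[0.01,0.11,-0.225,0,0.2],[0.015,0.17,-0.225,0.005,0.2],[0.02,0.23,-0.225,0.005,0.2],[0.027,0.29,-0.225,0.01,0.2],[0.033,0.35,-0.225,0.01,0.2],[0.037,0.41,-0.225,0.015,0.2],[0.043,0.47,-0.225,0.0192,0.2]],
])

```text
clock: 4.95
position: [0.4158, -0.0312, 0.1896]
ee_rot: [0.001, 0.002, 1.0, -0.0]
contact_force: [1.3, 1.0, -0.9]
width: 0.0536
gripper_force: 64.3
```

Run:
```python
from h import *
goal((.38,.25,.19,89.8))
```

```text
t5.0 pos [ 0.4158 -0.0312  0.1896] az 89.7 w 0.0536 F [ 1.3  1.  -0.9] q6 -1.81
(0.38, 0.25, 0.19, 89.8) -> [ 0.0465  0.3513 -0.0006] -0.0006 rows 5.7
```

>>> move_arm([
  [[0.0465,0.345,0,0,0.2],[0.0465,0.345,0,0,0.2],[0.0465,0.345,0,0,0.2],[0.0465,0.345,0,0,0.2],[0.0465,0.345,0,0,0.2],[0.0465,0.345,0,0,0.2],[0.0465,0.345,0,0,0.2],[0.0465,0.345,0,0,0.2],[0.0465,0.345,0,0,0.2],[0.0465,0.345,0,0,0.2]],
])

```text
clock: 5.95
position: [0.3803, 0.242, 0.1893]
ee_rot: [0.0, 0.003, 1.0, -0.0]
contact_force: [-0.1, -0.0, -2.0]
width: 0.054
gripper_force: 64.3
```

```bash
python3 look.py w2; python3 -c "
from h import *
goal()"
```

```text
t6.0 pos [0.3805 0.242  0.1893] az 89.7 w 0.0541 F [ 0.2 -0.4 -0.5] q6 -1.15
```

View pics/w2.png

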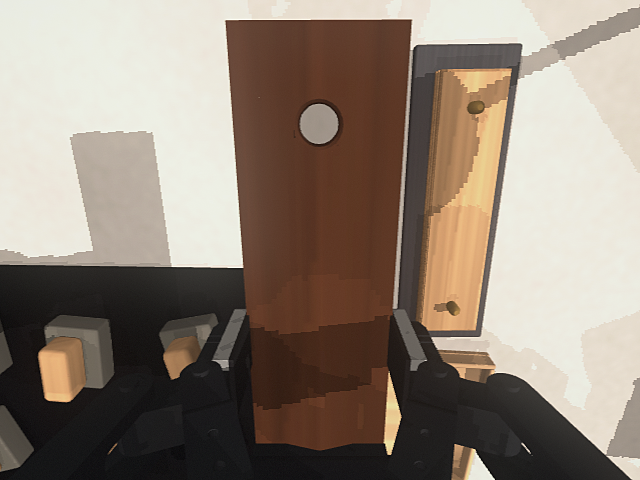

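The wrist view shows cover C held, with one hole at (319,124) and its near edge at row 20. The jig is on the right, with pins near (476,107) and (452,309). I zoom on the pins.

Run:
```python
from h import *
im=cv2.imread("pics/w2.png"); 
A=[cv2.resize(im[y-20:y+20,x-20:x+20],(400,400),interpolation=0) for x,y in [(476,107),(452,309)]]
cv2.imwrite("pics/c2.png",np.hstack(A))
st=np.load("pics/w2.npy",allow_pickle=True).item()
for dz in (.002,.0055,.009):
    z=st['position'][2]+dz
    a,b=ray("wrist",(227,20),z,st),ray("wrist",(411,20),z,st); h=ray("wrist",(319.5,124),z-.002,st)
    print(dz,"edge w",np.linalg.norm(a-b),"mid edge",(a+b)/2-st['position'],"hole",h-st['position'])
```

```text
0.002 edge w 0.05618122065821733 mid edge [-0.11196269  0.00091197  0.002     ] hole [-0.0817096   0.00089671  0.        ]
0.0055 edge w 0.05469171064610672 mid edge [-0.11121121  0.0009094   0.0055    ] hole [-0.08175945  0.00089458  0.0035    ]
0.009 edge w 0.053202200633996076 mid edge [-0.11045972  0.00090684  0.009     ] hole [-0.0818093   0.00089245  0.007     ]
```

View pics/c2.png

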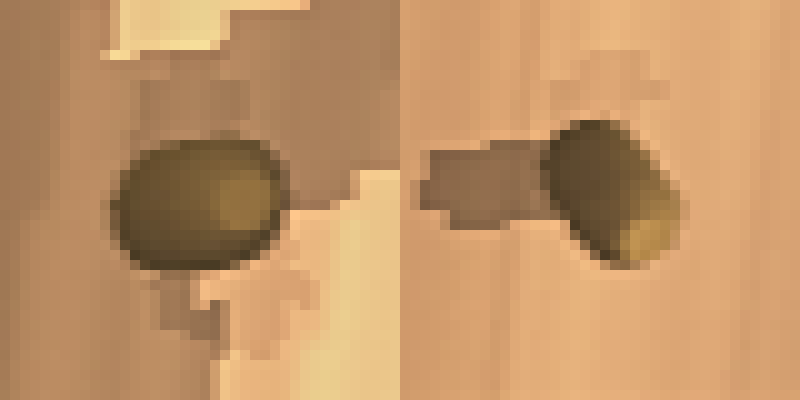

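The zoom shows the pin tips at pixel (480.5,107) and (457,312.5), and the pin bases at about (472.5,107.5) and (451,305).

Run:
```python
from h import *
st=np.load("pics/w2.npy",allow_pickle=True).item()
for p,q,z in [((480.5,107),(457,312.5),.0435),((473,107.5),(451.5,305),.031)]:
    a,b=ray("wrist",p,z,st),ray("wrist",q,z,st); d=b-a
    print((a+b)/2,np.linalg.norm(d),np.degrees(np.arctan2(d[1],d[0])))
```

```text
[0.36990141 0.3550631  0.0435    ] 0.15944601868116903 0.48355254346384696
[0.36970329 0.35463574 0.031     ] 0.15901924966311623 0.4588024867116357
```

Run:
```python
from h import *
goal((.3718,.3538,.19,90),(.3718,.3538,.062,90))
```

```text
t6.0 pos [0.3805 0.242  0.1893] az 89.7 w 0.0541 F [ 0.2 -0.4 -0.5] q6 -1.15
(0.3718, 0.3538, 0.19, 90) -> [ 0.0116  0.1396 -0.0009] -0.0027 rows 2.2
(0.3718, 0.3538, 0.062, 90) -> [0.0116 0.1397 0.1591] -0.0027 rows 3.4
```

>>> move_arm([
  [[0.006,0.06,0,-0.0027,0.2],[0.0116,0.12,0,-0.0027,0.2],[0.0116,0.1397,0,-0.0027,0.2],[0.0116,0.1397,0.05,-0.0027,0.2],[0.0116,0.1397,0.1,-0.0027,0.2],[0.0116,0.1397,0.14,-0.0027,0.2],[0.0116,0.1397,0.159,-0.0027,0.2],[0.0116,0.1397,0.159,-0.0027,0.2],[0.0116,0.1397,0.159,-0.0027,0.2],[0.0116,0.1397,0.159,-0.0027,0.2]],
])

```text
clock: 7.0
position: [0.3726, 0.3553, 0.0633]
ee_rot: [0.001, -0.001, 1.0, 0.001]
contact_force: [0.4, -0.4, -1.3]
width: 0.0541
gripper_force: 64.3
```

```bash
python3 look.py w3
python3 - <<'E'
from h import *
goal((.3718,.3538,.0405,90))
t=manip.get_image("side"); cv2.imwrite("pics/s3f.png",t[:,:,::-1])
u=proj("side",(.37,.354,.04)).astype(int); print(u)
a=cv2.imread("pics/s3f.png")[max(u[1]-50,0):u[1]+50,max(u[0]-65,0):u[0]+65]
w=cv2.imread("pics/w3.png")[40:240,200:460]
cv2.imwrite("pics/c3.png",np.hstack([cv2.resize(a,(390,300),interpolation=2),cv2.resize(w,(390,300))]))
E
```

```text
t7.0 pos [0.3725 0.3554 0.0634] az 90.1 w 0.0540 F [ 0.4  0.5 -0.6] q6 -0.95
(0.3718, 0.3538, 0.0405, 90) -> [ 0.001  -0.002   0.0287] 0.0008 rows 0.5
[214 169]
```

View pics/c3.png

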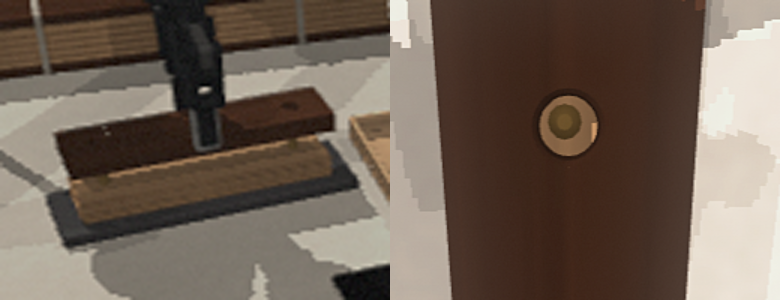

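The side crop shows the cover hovering level over the jig. In the wrist crop the near pin is visible inside the hole: hole centre at px (319.3,123.3), pin at about (316,120.7).

Run:
```python
from h import *
st=np.load("pics/w3.npy",allow_pickle=True).item()
h=ray("wrist",(319.3,123.3),st['position'][2]+.0045,st); p=ray("wrist",(316.5,121),.0435,st); print(h,p,p-h)
```

```text
[0.29061409 0.3555336  0.0678307 ] [0.29013656 0.35450888 0.0435    ] [-0.00047753 -0.00102472 -0.0243307 ]
```

>>> move_arm([
  [[0.0006,-0.0013,0,0,0.2],[0.0006,-0.0013,0.006,0,0.2],[0.0006,-0.0013,0.012,0,0.2],[0.0006,-0.0013,0.018,0,0.2],[0.0006,-0.0013,0.022,0,0.2],[0.0006,-0.0013,0.026,0,0.2],[0.0006,-0.0013,0.026,0,0.2]],
])

```text
clock: 7.8
position: [0.3709, 0.354, 0.0412]
ee_rot: [-0.0, -0.001, 1.0, -0.0]
contact_force: [-0.7, -0.4, 0.8]
width: 0.0541
gripper_force: 64.6
```

>>> move_arm([
  [[0,0,0.002,0,0.2],[0,0,0.003,0,0.2],[0,0,0.003,0,0.2]],
])

```text
clock: 8.1
position: [0.3709, 0.354, 0.0411]
ee_rot: [0.0, -0.001, 1.0, 0.0]
contact_force: [-3.7, -1.9, 18.2]
width: 0.054
gripper_force: 66.5
```

>>> move_arm([
  [[0,0,0,0,-0.8],[0,0,0,0,-0.8],[0,0,0,0,-0.8],[0,0,0,0,-0.8],[0,0,-0.04,0,-0.8],[0,0,-0.1,0,-0.8],[0,0,-0.16,0,-0.8],[0,0,-0.2,0,-0.8],[0,0,-0.2,0,-0.8],[0,0,-0.2,0,-0.8]],
])

```text
clock: 9.1
position: [0.3709, 0.354, 0.1991]
ee_rot: [0.0, -0.001, 1.0, 0.0]
contact_force: [0.6, 0.4, 0.7]
width: 0.0773
gripper_force: 0.0
```

```bash
python3 look.py w4
python3 - <<'E'
from h import *
st=np.load("pics/w4.npy",allow_pickle=True).item(); im=cv2.imread("pics/w4.png")[:,:,::-1].copy()
m=mask(im,(3,60,20),(18,210,150))
for c in rects(m,4000): print(c.mean(0),wrect("wrist",c,.046,st))
m=mask(cv2.imread("pics/w4.png")[:,:,::-1].copy(),(10,80,140),(24,190,255))
goal((.504,.127,.2,97))
t=manip.get_image("top"); cv2.imwrite("pics/top4.png",t[:,:,::-1])
m=mask(t,(10,80,140),(24,190,255)); m[:,:240]=0;m[:,390:]=0;m[:180]=0;m[275:]=0
for c in rects(m,60): print("grip",wrect("top",c,.057))
m=mask(t,(8,70,40),(17,190,150)); m[:,:130]=0; m[:,205:]=0; m[:220]=0
for c in rects(m,300): print("cov",wrect("top",c,.046))
E
```

```text
[622.15452539 315.52980132] [458.1 601.1 211.1  55.6  15.2]
[319.23435226 208.63318777] [3.691e+02 3.544e+02 2.194e+02 5.660e+01 3.000e-01]
t9.2 pos [0.3702 0.3535 0.1979] az 90.1 w 0.0769 F [-0.  -0.9 -0.7] q6 -0.95
(0.504, 0.127, 0.2, 97) -> [-0.1666 -0.2835 -0.0026] -0.0573 rows 5.3
grip [504.8  18.   47.1  20.9  -6.4]
grip [503.9 126.8  48.3  20.8   7.5]
grip [610.2 -95.9  49.9  22.   15.8]
grip [615.   31.4  47.5  21.3   5.5]
grip [613.9 134.3  49.8  21.2  12.5]
cov [3.715e+02 3.501e+02 2.201e+02 6.230e+01 3.000e-01]
```

View pics/w4.png

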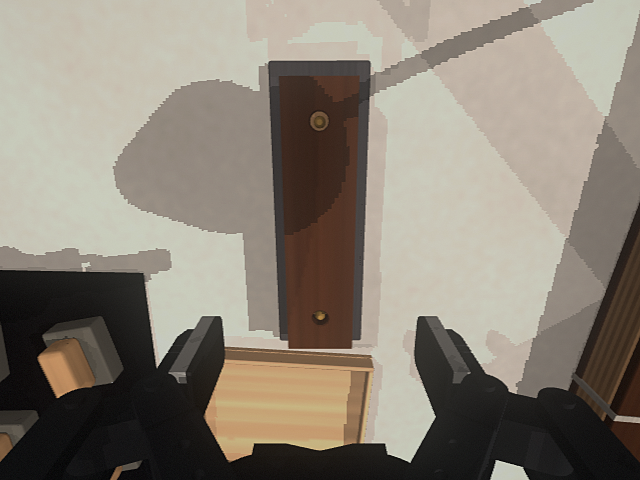

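The cover sits home with a pin visible in each hole, at (319,121) and (320,316). One grip dropped out of the top mask, so I check the top picture.

Run:
```python
from h import *
im=cv2.imread("pics/top4.png"); cv2.imwrite("pics/c4.png",cv2.resize(im[80:380,130:530],(800,600)))
m=mask(im[:,:,::-1].copy(),(8,80,80),(24,190,255)); m[:,:240]=0;m[:,400:]=0;m[:160]=0;m[300:]=0
for c in rects(m,40): print("grip",c.mean(0),wrect("top",c,.057))
```

```text
grip [353.58333333 254.01666667] [ 4.929e+02 -8.350e+01  5.640e+01  2.490e+01  2.000e-01]
grip [310.63333333 245.55      ] [502.8  17.   56.4  26.4  -5.2]
grip [264.09836066 240.85245902] [503.7 125.7  57.8  26.1  11.8]
grip [363.         206.83050847] [608.2 -96.1  57.5  27.6  17.4]
grip [309.86666667 200.51666667] [612.5  31.1  57.6  26.    5.8]
grip [266.84745763 196.74576271] [612.4 132.7  59.   26.3  12.3]
```

View pics/c4.png

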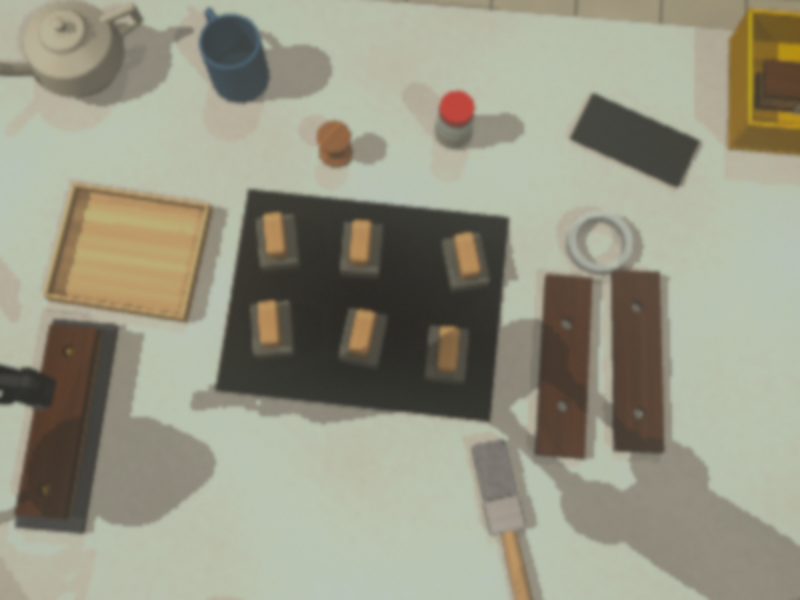

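The top crop shows all six blocks still in place; the one at crop (447,350) was only in shadow. Both pins show through the cover. I start with the block at (0.504,0.126).

Run:
```python
from h import *
goal((.504,.126,.12,99),(.504,.126,.042,99))
```

```text
t9.2 pos [0.37   0.3532 0.1973] az 90.1 w 0.0769 F [0.7 0.1 0.1] q6 -0.95
(0.504, 0.126, 0.12, 99) -> [-0.1672 -0.2842  0.0967] -0.074 rows 5.5
(0.504, 0.126, 0.042, 99) -> [-0.1675 -0.284   0.1942] -0.074 rows 6.1
```

>>> move_arm([
  [[-0.1675,-0.284,0.09,-0.074,-0.2],[-0.1675,-0.284,0.09,-0.074,-0.2],[-0.1675,-0.284,0.09,-0.074,-0.2],[-0.1675,-0.284,0.09,-0.074,-0.2],[-0.1675,-0.284,0.09,-0.074,-0.2],[-0.1675,-0.284,0.09,-0.074,-0.2],[-0.1675,-0.284,0.09,-0.074,-0.2],[-0.1675,-0.284,0.13,-0.074,-0.2],[-0.1675,-0.284,0.17,-0.074,-0.2],[-0.1675,-0.284,0.194,-0.074,-0.2],[-0.1675,-0.284,0.194,-0.074,-0.2],[-0.1675,-0.284,0.194,-0.074,-0.2]],
])

```text
clock: 10.4
position: [0.5045, 0.1275, 0.0431]
ee_rot: [-0.001, -0.079, 0.997, 0.0]
contact_force: [-0.3, -0.6, -0.2]
width: 0.0513
gripper_force: 0.0
```

>>> move_arm([
  [[0,0,0,0,0.8],[0,0,0,0,0.8],[0,0,0,0,0.8],[0,0,0,0,0.8],[0,0,0,0,0.8],[0,0,0,0,0.8]],
], squeeze=50)

```text
clock: 11.0
position: [0.5063, 0.1272, 0.0448]
ee_rot: [0.001, -0.078, 0.997, 0.0]
contact_force: [-0.2, 0.1, 6.0]
width: 0.0227
gripper_force: 52.0
```

>>> move_arm([
  [[0,0,0.001,0,0.8],[0.005,0,0.001,0,0.8],[0.01,0,0.001,0,0.8],[0.015,0,0.001,0,0.8],[0.02,0,0.001,0,0.8]],
])

```text
clock: 11.5
position: [0.4949, 0.1251, 0.0451]
ee_rot: [0.006, -0.078, 0.997, 0.0]
contact_force: [4.9, 0.3, 5.2]
width: 0.0229
gripper_force: 51.7
```

Run:
```python
from h import *
goal((.495,.125,.12,99),(.5896,.369,.12,86.2),(.5896,.369,.0455,86.2))
```

```text
t11.5 pos [0.4949 0.1251 0.0451] az 99.0 w 0.0229 F [4.9 0.3 5.2] q6 -1.62
(0.495, 0.125, 0.12, 99) -> [-0.0012 -0.0001 -0.0937] -0.0004 rows 1.5
(0.5896, 0.369, 0.12, 86.2) -> [-0.1655  0.2828 -0.0918] 0.1063 rows 5.4
(0.5896, 0.369, 0.0455, 86.2) -> [-0.1643  0.2828  0.0014] 0.1063 rows 5.2
```

>>> move_arm([
  [[0.0,0,-0.05,0,0.8],[0.0,0,-0.1,0,0.8],[-0.165,0.283,-0.1,0.106,0.8],[-0.165,0.283,-0.1,0.106,0.8],[-0.165,0.283,-0.1,0.106,0.8],[-0.165,0.283,-0.1,0.106,0.8],[-0.165,0.283,-0.1,0.106,0.8],[-0.165,0.283,-0.1,0.106,0.8],[-0.165,0.283,-0.1,0.106,0.8],[-0.165,0.283,-0.1,0.106,0.8],[-0.165,0.283,-0.1,0.106,0.8]],
])

```text
clock: 12.6
position: [0.5836, 0.3673, 0.1223]
ee_rot: [-0.001, 0.033, 0.999, -0.001]
contact_force: [0.9, 0.3, -2.0]
width: 0.0231
gripper_force: 50.9
```

```bash
python3 look.py w5
python3 - <<'E'
from h import *
goal((.5896,.369,.0465,86.2))
E
```

```text
t12.7 pos [0.5839 0.3672 0.1227] az 86.2 w 0.0232 F [ 0.4  0.4 -2.8] q6 -1.04
(0.5896, 0.369, 0.0465, 86.2) -> [-0.0071  0.0028  0.0952] 0.0001 rows 1.5
```

View pics/w5.png

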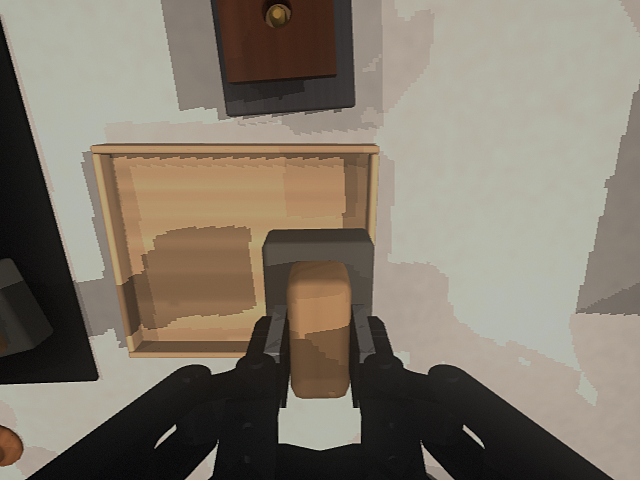

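The wrist view shows the block held over the tray. The tray's corners are at about (93,147), (378,147) and (130,356).

Run:
```python
from h import *
st=np.load("pics/w5.npy",allow_pickle=True).item()
a,b,c=[ray("wrist",p,.022,st) for p in [(93,146),(378.5,146),(130,356)]]
print(a,b,c,np.linalg.norm(a-b),np.linalg.norm(a-c),"centre",(b+c)/2, np.degrees(np.arctan2(*(b-a)[1::-1])))
z=st['position'][2]-.045+.005+.019-.0
for p in [(263,236),(373,236)]: print(ray("wrist",p,z,st))
```

```text
[0.50683333 0.2367509  0.022     ] [0.51813845 0.40726522 0.022     ] [0.6533249  0.22585256 0.022     ] 0.17088867598988242 0.14689640429153925 centre [0.58573167 0.31655889 0.022     ] 86.20683666671822
[0.54616146 0.34590503 0.10133809]
[0.54925281 0.39278043 0.10133809]
```

>>> move_arm([
  [[-0.007,0.0025,0.04,0,0.8],[-0.007,0.0025,0.075,0,0.8],[-0.007,0.0025,0.09,0,0.8],[-0.007,0.0025,0.096,0,0.8],[-0.007,0.0025,0.097,0,0.8],[-0.007,0.0025,0.097,0,0.8]],
])

```text
clock: 13.25
position: [0.5913, 0.3707, 0.0466]
ee_rot: [0.001, 0.033, 0.999, 0.001]
contact_force: [-0.1, 1.3, -3.1]
width: 0.0229
gripper_force: 50.9
```

>>> move_arm([
  [[0,0,0.0025,0,0.8],[0,0,0.0035,0,0.8],[0,0,0.0035,0,0.8]],
])

```text
clock: 13.55
position: [0.5914, 0.371, 0.0449]
ee_rot: [0.002, 0.032, 0.999, 0.001]
contact_force: [-0.6, -1.9, 4.6]
width: 0.023
gripper_force: 51.7
```

Contact. I release, lift, and go to the block at (0.613,0.133).

>>> move_arm([
  [[0,0,0,0,0],[0,0,0,0,0],[0,0,0,0,0],[0,0,-0.04,0,0],[0,0,-0.095,0,0],[0,0,-0.095,0,0],[0,0,-0.095,0,0]],
])

```text
clock: 14.25
position: [0.5909, 0.3708, 0.1198]
ee_rot: [0.001, 0.032, 0.999, 0.001]
contact_force: [-0.2, 0.5, -0.1]
width: 0.0432
gripper_force: 0.0
```

Run:
```python
from h import *
goal((.613,.1335,.12,102.5),(.613,.1335,.0435,102.5))
```

```text
t14.2 pos [0.5909 0.3708 0.1198] az 86.3 w 0.0432 F [-0.2  0.5 -0.1] q6 -1.05
(0.613, 0.1335, 0.12, 102.5) -> [-0.0468 -0.2942 -0.0006] -0.1351 rows 4.8
(0.613, 0.1335, 0.0435, 102.5) -> [-0.0465 -0.2944  0.0951] -0.1351 rows 5.0
```

>>> move_arm([
  [[-0.0465,-0.2944,0,-0.135,-0.2],[-0.0465,-0.2944,0,-0.135,-0.2],[-0.0465,-0.2944,0,-0.135,-0.2],[-0.0465,-0.2944,0,-0.135,-0.2],[-0.0465,-0.2944,0,-0.135,-0.2],[-0.0465,-0.2944,0,-0.135,-0.2],[-0.0465,-0.2944,0,-0.135,-0.2],[-0.0465,-0.2944,0.04,-0.135,-0.2],[-0.0465,-0.2944,0.08,-0.135,-0.2],[-0.0465,-0.2944,0.095,-0.135,-0.2],[-0.0465,-0.2944,0.095,-0.135,-0.2],[-0.0465,-0.2944,0.095,-0.135,-0.2]],
])

```text
clock: 15.45
position: [0.6125, 0.134, 0.0428]
ee_rot: [0.0, -0.109, 0.994, 0.0]
contact_force: [0.5, -0.0, -0.3]
width: 0.0516
gripper_force: 0.0
```

>>> move_arm([
  [[0,0,0,0,0.8],[0,0,0,0,0.8],[0,0,0,0,0.8],[0,0,0,0,0.8],[0,0,0,0,0.8],[0,0,0.001,0,0.8],[0.005,0,0.001,0,0.8],[0.01,0,0.001,0,0.8],[0.015,0,0.001,0,0.8],[0.02,0,0.001,0,0.8]],
])

```text
clock: 16.45
position: [0.5995, 0.1298, 0.0441]
ee_rot: [0.004, -0.108, 0.994, 0.0]
contact_force: [2.8, -0.1, 7.9]
width: 0.0233
gripper_force: 51.0
```

>>> move_arm([
  [[-0.005,0,0,0,0.8],[-0.01,0,0,0,0.8],[-0.015,0,0,0,0.8],[-0.02,0,0,0,0.8]],
])

```text
clock: 16.85
position: [0.6123, 0.1328, 0.0441]
ee_rot: [0.001, -0.109, 0.994, -0.0]
contact_force: [-3.4, -0.2, 12.2]
width: 0.0226
gripper_force: 51.6
```

>>> move_arm([
  [[0.005,0,0,0,0.8],[0.01,0,0,0,0.8],[0.015,0,0,0,0.8],[0.02,0,0,0,0.8],[0.025,0,0,0,0.8]],
])

```text
clock: 17.35
position: [0.5956, 0.1289, 0.0442]
ee_rot: [0.004, -0.108, 0.994, 0.0]
contact_force: [1.6, 0.6, 8.3]
width: 0.023
gripper_force: 51.0
```

Polished (friction ratio about 0.15). It goes on the cover at the +70 mm slot.

Run:
```python
from h import *
goal((.44,.3545,.14,90.1),(.44,.3545,.088,90.1))
```

```text
t17.4 pos [0.5956 0.1289 0.0442] az 102.5 w 0.0230 F [1.6 0.6 8.3] q6 -1.69
(0.44, 0.3545, 0.14, 90.1) -> [ 0.1282  0.3173 -0.121 ] 0.103 rows 5.8
(0.44, 0.3545, 0.088, 90.1) -> [ 0.1287  0.3173 -0.056 ] 0.103 rows 5.6
```

>>> move_arm([
  [[0,0,-0.05,0,0.8],[0,0,-0.11,0,0.8],[0.1282,0.3173,-0.121,0.103,0.8],[0.1282,0.3173,-0.121,0.103,0.8],[0.1282,0.3173,-0.121,0.103,0.8],[0.1282,0.3173,-0.121,0.103,0.8],[0.1282,0.3173,-0.121,0.103,0.8],[0.1282,0.3173,-0.121,0.103,0.8],[0.1282,0.3173,-0.121,0.103,0.8],[0.1282,0.3173,-0.121,0.103,0.8],[0.1282,0.3173,-0.121,0.103,0.8],[0.1282,0.3173,-0.121,0.103,0.8]],
])

```text
clock: 18.55
position: [0.4383, 0.3532, 0.1382]
ee_rot: [-0.0, -0.0, 1.0, -0.0]
contact_force: [1.1, -0.0, -3.0]
width: 0.0231
gripper_force: 50.1
```

```bash
python3 look.py w6
python3 - <<'E'
from h import *
goal((.44,.3545,.14,90.1),(.44,.3545,.088,90.1))
E
```

```text
t18.6 pos [0.4383 0.3533 0.1383] az 90.0 w 0.0227 F [-0.3  0.1 -2.5] q6 -1.02
(0.44, 0.3545, 0.14, 90.1) -> [-0.0022  0.0015 -0.0022] -0.0007 rows 0.1
(0.44, 0.3545, 0.088, 90.1) -> [-0.0022  0.0016  0.0628] -0.0007 rows 1.0
```

View pics/w6.png

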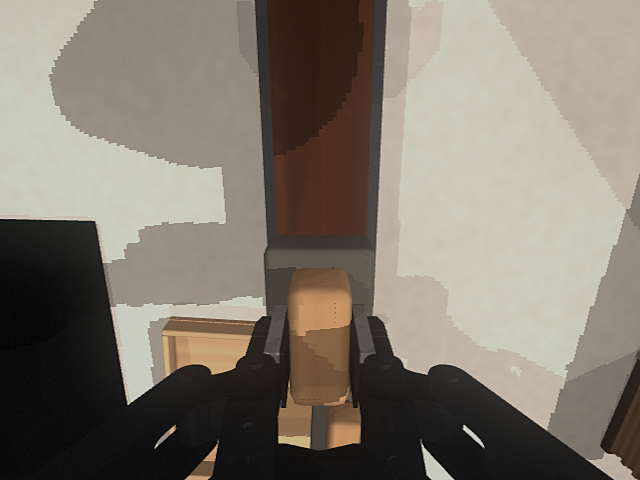

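The block is centred over the cover in the wrist view, at columns 265–375 against the cover's 272–370. I lower it.

>>> move_arm([
  [[-0.0022,0.0015,0.03,0,0.8],[-0.0022,0.0015,0.05,0,0.8],[-0.0022,0.0015,0.06,0,0.8],[-0.0022,0.0015,0.064,0,0.8],[-0.0022,0.0015,0.066,0,0.8],[-0.0022,0.0015,0.067,0,0.8],[-0.0022,0.0015,0.067,0,0.8]],
])

```text
clock: 19.3
position: [0.4398, 0.3558, 0.0854]
ee_rot: [0.001, -0.001, 1.0, 0.0]
contact_force: [0.5, -0.0, -2.3]
width: 0.0229
gripper_force: 50.1
```

>>> move_arm([
  [[0,0,0.0015,0,0.8],[0,0,0.0025,0,0.8],[0,0,0.0025,0,0.8]],
])

```text
clock: 19.6
position: [0.4399, 0.3559, 0.0851]
ee_rot: [0.001, -0.001, 1.0, 0.001]
contact_force: [-2.2, -1.0, 7.9]
width: 0.0225
gripper_force: 51.5
```

>>> move_arm([
  [[0,0,-0.0015,0,0.8],[0,0,-0.0015,0,0],[0,0,-0.0015,0,-0.1],[0,0,-0.0015,0,-0.1],[0,0,-0.05,0,-0.1],[0,0,-0.1,0,-0.1],[0,0,-0.1,0,-0.1],[0,0,-0.1,0,-0.1]],
])

```text
clock: 20.4
position: [0.4398, 0.3558, 0.1637]
ee_rot: [0.001, -0.001, 1.0, 0.001]
contact_force: [-0.2, -0.7, 0.3]
width: 0.0469
gripper_force: 0.0
```

```bash
cat > top.py <<'E'
import sys
from h import *
t=manip.get_image("top"); cv2.imwrite(f"pics/{sys.argv[1]}.png",t[:,:,::-1])
m=mask(t,(8,80,80),(24,190,255)); p=m.copy(); p[:,:240]=0;p[:,400:]=0;p[:160]=0;p[300:]=0
for c in rects(p,40): print("plate grip",c.mean(0).round(),wrect("top",c,.057))
m[:,245:]=0;m[:,:130]=0;m[:140]=0
for c in rects(m,40): print("left",c.mean(0).round(),"on cover:",wrect("top",c,.098),"tray:",wrect("top",c,.057))
E
python3 top.py t6
python3 - <<'E'
from h import *
goal((.504,.018,.16,84.5),(.504,.018,.0435,84.5))
E
```

```text
plate grip [354. 254.] [493.  -83.   52.2  25.2   4.5]
plate grip [311. 246.] [502.7  16.6  55.   25.5  -5.2]
plate grip [363. 207.] [608.6 -96.3  58.   27.1  17.6]
plate grip [310. 200.] [612.5  31.   57.5  26.    5.5]
left [144. 335.] on cover: [267.3 346.1  26.   12.5 -84.5] tray: [268.1 362.   27.1  13.  -84.5]
left [152. 294.] on cover: [344.8 334.3 114.9  50.8   0.5] tray: [348.8 349.8 119.7  52.9   0.5]
left [157. 257.] on cover: [436.4 351.5  48.6  30.5   1. ] tray: [444.1 367.7  50.6  31.7   1. ]
left [194. 206.] on cover: [561.8 288.3 165.  141.1  86.3] tray: [574.6 301.8 171.7 146.9  86.3]
t20.4 pos [0.4389 0.3553 0.1624] az 90.1 w 0.0466 F [-0.1 -0.6 -0.6] q6 -1.02
(0.504, 0.018, 0.16, 84.5) -> [-0.0805 -0.4218  0.0031] 0.0468 rows 6.9
(0.504, 0.018, 0.0435, 84.5) -> [-0.0806 -0.4217  0.1487] 0.0468 rows 7.3
```

>>> move_arm([
  [[-0.0805,-0.421,0,0.0468,-0.2],[-0.0805,-0.421,0,0.0468,-0.2],[-0.0805,-0.421,0,0.0468,-0.2],[-0.0805,-0.421,0,0.0468,-0.2],[-0.0805,-0.421,0.05,0.0468,-0.2],[-0.0805,-0.421,0.07,0.0468,-0.2],[-0.0805,-0.421,0.07,0.0468,-0.2],[-0.0805,-0.421,0.07,0.0468,-0.2],[-0.0805,-0.421,0.11,0.0468,-0.2],[-0.0805,-0.421,0.14,0.0468,-0.2],[-0.0805,-0.421,0.149,0.0468,-0.2],[-0.0805,-0.421,0.149,0.0468,-0.2]],
])

```text
clock: 21.65
position: [0.5028, 0.0196, 0.0421]
ee_rot: [-0.002, 0.048, 0.999, 0.0]
contact_force: [0.4, -0.1, 0.9]
width: 0.0515
gripper_force: 0.0
```

>>> move_arm([
  [[0,0,0,0,0.8],[0,0,0,0,0.8],[0,0,0,0,0.8],[0,0,0,0,0.8],[0,0,0,0,0.8],[0,0,0.001,0,0.8],[0.005,0,0.001,0,0.8],[0.01,0,0.001,0,0.8],[0.015,0,0.001,0,0.8],[0.02,0,0.001,0,0.8],[0.025,0,0.001,0,0.8],[0.03,0,0.001,0,0.8]],
])

```text
clock: 22.85
position: [0.4861, 0.0207, 0.045]
ee_rot: [0.006, 0.048, 0.999, -0.0]
contact_force: [5.1, -1.3, 4.9]
width: 0.0232
gripper_force: 53.7
```

Run:
```python
from h import *
goal((.37,.3545,.14,90.1),(.586,.315,.12,86.2))
```

```text
t22.9 pos [0.4861 0.0207 0.045 ] az 84.5 w 0.0232 F [ 5.1 -1.3  4.9] q6 -1.58
(0.37, 0.3545, 0.14, 90.1) -> [ 0.1833  0.4014 -0.1208] -0.047 rows 7.3
(0.586, 0.315, 0.12, 86.2) -> [-0.0899  0.3783 -0.0925] -0.0145 rows 6.4
```

Rough again. It goes to the tray's −54 mm slot.

>>> move_arm([
  [[0,0,-0.05,0,0.8],[0,0,-0.1,0,0.8],[-0.09,0.31,-0.1,-0.0145,0.8],[-0.09,0.31,-0.1,-0.0145,0.8],[-0.09,0.31,-0.1,-0.0145,0.8],[-0.09,0.31,-0.1,-0.0145,0.8],[-0.09,0.31,-0.1,-0.0145,0.8],[-0.09,0.31,-0.1,-0.0145,0.8],[-0.09,0.31,-0.1,-0.0145,0.8],[-0.09,0.31,-0.1,-0.0145,0.8]],
])

```text
clock: 23.85
position: [0.5745, 0.2601, 0.1219]
ee_rot: [-0.001, 0.033, 0.999, -0.001]
contact_force: [-0.7, 0.9, -3.3]
width: 0.0231
gripper_force: 52.8
```

Run:
```python
from h import *
goal((.586,.2615,.045,86.2))
```

```text
t23.9 pos [0.5745 0.2601 0.1219] az 86.3 w 0.0231 F [-0.7  0.9 -3.3] q6 -1.19
(0.586, 0.2615, 0.045, 86.2) -> [-0.0145  0.0028  0.0961] 0.0005 rows 1.6
```

>>> move_arm([
  [[-0.0145,0.004,0.04,0,0.8],[-0.0145,0.004,0.075,0,0.8],[-0.0145,0.004,0.09,0,0.8],[-0.0145,0.004,0.096,0,0.8],[-0.0145,0.004,0.098,0,0.8],[-0.0145,0.004,0.098,0,0.8]],
])

```text
clock: 24.45
position: [0.5884, 0.2633, 0.0455]
ee_rot: [0.001, 0.033, 0.999, 0.0]
contact_force: [0.2, 0.3, -1.7]
width: 0.023
gripper_force: 52.8
```

>>> move_arm([
  [[0,0,0.002,0,0.8],[0,0,0.002,0,0.8],[0,0,0.001,0,0],[0,0,0,0,0],[0,0,0,0,0],[0,0,-0.04,0,0],[0,0,-0.1,0,-0.1],[0,0,-0.1,0,-0.1],[0,0,-0.1,0,-0.1]],
])

```text
clock: 25.35
position: [0.5887, 0.264, 0.1261]
ee_rot: [0.002, 0.033, 0.999, 0.001]
contact_force: [-0.1, -0.1, 0.1]
width: 0.0471
gripper_force: 0.0
```

```bash
python3 top.py t7
python3 - <<'E'
from h import *
goal((.6125,.031,.16,95.5),(.6125,.031,.0435,95.5))
E
```

```text
plate grip [354. 254.] [493.3 -83.   57.1  26.   -1.1]
plate grip [363. 207.] [608.1 -96.4  56.8  27.4  15.3]
plate grip [310. 201.] [611.3  30.9  54.9  26.    5.5]
left [209. 211.] on cover: [560.3 266.5 140.2 121.4  -3.7] tray: [573.2 279.2 146.  126.4  -3.7]
t25.4 pos [0.5875 0.2636 0.1245] az 86.2 w 0.0472 F [-0.2  0.7  0.2] q6 -1.19
(0.6125, 0.031, 0.16, 95.5) -> [-0.0502 -0.288  -0.0445] -0.0771 rows 4.7
(0.6125, 0.031, 0.0435, 95.5) -> [-0.0502 -0.2881  0.1012] -0.0771 rows 5.0
```

>>> move_arm([
  [[-0.0502,-0.288,0,-0.077,-0.2],[-0.0502,-0.288,0,-0.077,-0.2],[-0.0502,-0.288,0,-0.077,-0.2],[-0.0502,-0.288,0,-0.077,-0.2],[-0.0502,-0.288,0,-0.077,-0.2],[-0.0502,-0.288,0,-0.077,-0.2],[-0.0502,-0.288,0,-0.077,-0.2],[-0.0502,-0.288,0.04,-0.077,-0.2],[-0.0502,-0.288,0.08,-0.077,-0.2],[-0.0502,-0.288,0.1,-0.077,-0.2],[-0.0502,-0.288,0.1,-0.077,-0.2],[-0.0502,-0.288,0.1,-0.077,-0.2]],
])

```text
clock: 26.6
position: [0.6124, 0.0324, 0.0441]
ee_rot: [-0.0, -0.049, 0.999, 0.0]
contact_force: [0.3, 0.6, 0.0]
width: 0.0513
gripper_force: 0.0
```

>>> move_arm([
  [[0,0,0,0,0.8],[0,0,0,0,0.8],[0,0,0,0,0.8],[0,0,0,0,0.8],[0,0,0,0,0.8],[0,0,0.001,0,0.8],[0.005,0,0.001,0,0.8],[0.01,0,0.001,0,0.8],[0.015,0,0.001,0,0.8],[0.02,0,0.001,0,0.8],[0.025,0,0.001,0,0.8],[0.03,0,0.001,0,0.8]],
])

```text
clock: 27.8
position: [0.592, 0.0285, 0.046]
ee_rot: [0.004, -0.048, 0.999, -0.0]
contact_force: [2.9, 0.1, 7.2]
width: 0.0228
gripper_force: 49.4
```

Run:
```python
from h import *
goal((.37,.3545,.14,90.1),(.586,.315,.12,86.2))
```

```text
t27.8 pos [0.592  0.0285 0.046 ] az 95.5 w 0.0228 F [2.9 0.1 7.2] q6 -1.74
(0.37, 0.3545, 0.14, 90.1) -> [ 0.2366  0.432  -0.1198] 0.0446 rows 8.1
(0.586, 0.315, 0.12, 86.2) -> [-0.0273  0.3572 -0.0926] 0.0771 rows 5.9
```

>>> move_arm([
  [[-0.005,0,0.003,0,0.8],[-0.01,0,0.003,0,0.8],[-0.015,0,0.003,0,0.8],[-0.02,0,0.003,0,0.8],[-0.025,0,0.003,0,0.8]],
])

```text
clock: 28.3
position: [0.6092, 0.0302, 0.0459]
ee_rot: [0.001, -0.048, 0.999, -0.001]
contact_force: [-7.4, -1.2, 25.0]
width: 0.0231
gripper_force: 51.2
```

>>> move_arm([
  [[0.005,0,0,0,0.8],[0.01,0,0,0,0.8],[0.015,0,0,0,0.8],[0.02,0,0,0,0.8],[0.025,0,0,0,0.8]],
])

```text
clock: 28.8
position: [0.5952, 0.0283, 0.046]
ee_rot: [0.008, -0.047, 0.999, -0.001]
contact_force: [3.4, 0.9, 15.2]
width: 0.0232
gripper_force: 50.4
```

Run:
```python
from h import *
goal((.37,.3545,.14,90.1))
```

```text
t28.8 pos [0.5952 0.0283 0.046 ] az 95.4 w 0.0232 F [ 3.4  0.9 15.2] q6 -1.74
(0.37, 0.3545, 0.14, 90.1) -> [ 0.2398  0.4324 -0.122 ] 0.0445 rows 8.1
```

Polished. It goes to the middle of the cover.

>>> move_arm([
  [[0,0,-0.05,0,0.8],[0,0,-0.11,0,0.8],[0,0,-0.16,0,0.8],[0.24,0.432,-0.16,0.0445,0.8],[0.24,0.432,-0.16,0.0445,0.8],[0.24,0.432,-0.16,0.0445,0.8],[0.24,0.432,-0.16,0.0445,0.8],[0.24,0.432,-0.16,0.0445,0.8],[0.24,0.432,-0.16,0.0445,0.8],[0.24,0.432,-0.16,0.0445,0.8],[0.24,0.432,-0.16,0.0445,0.8],[0.24,0.432,-0.16,0.0445,0.8]],
])

```text
clock: 30.0
position: [0.3604, 0.358, 0.1688]
ee_rot: [-0.002, -0.004, 1.0, 0.001]
contact_force: [0.1, 0.2, -1.8]
width: 0.0233
gripper_force: 49.3
```

>>> move_arm([
  [[0,0,0,0,0.8],[0,0,0,0,0.8]],
])

```text
clock: 30.2
position: [0.3648, 0.3535, 0.1689]
ee_rot: [-0.0, -0.001, 1.0, -0.001]
contact_force: [0.9, -0.1, -2.9]
width: 0.023
gripper_force: 49.3
```

Run:
```python
from h import *
goal((.3685,.3545,.089,90.1))
```

```text
t30.2 pos [0.3648 0.3535 0.1689] az 90.1 w 0.0230 F [ 0.9 -0.1 -2.9] q6 -0.94
(0.3685, 0.3545, 0.089, 90.1) -> [-0.0046  0.0014  0.0998] 0.0002 rows 1.6
```

>>> move_arm([
  [[-0.0046,0.001,0.04,0,0.8],[-0.0046,0.001,0.075,0,0.8],[-0.0046,0.001,0.09,0,0.8],[-0.0046,0.001,0.098,0,0.8],[-0.0046,0.001,0.1015,0,0.8],[-0.0046,0.001,0.1035,0,0.8],[-0.0046,0.001,0.1035,0,0.8]],
])

```text
clock: 30.9
position: [0.3691, 0.3556, 0.0873]
ee_rot: [0.001, -0.001, 1.0, 0.001]
contact_force: [-0.5, 1.2, -2.7]
width: 0.0228
gripper_force: 49.4
```

>>> move_arm([
  [[0,0,0.0015,0,0.8],[0,0,0.0025,0,0.8],[0,0,0.0025,0,0.8]],
])

```text
clock: 31.2
position: [0.3691, 0.3558, 0.087]
ee_rot: [0.001, -0.001, 1.0, 0.001]
contact_force: [-2.7, -1.6, 9.7]
width: 0.0232
gripper_force: 51.1
```

>>> move_arm([
  [[0,0,-0.0015,0,0.8],[0,0,-0.0015,0,0],[0,0,-0.0015,0,-0.1],[0,0,-0.0015,0,-0.1],[0,0,-0.05,0,-0.1],[0,0,-0.1,0,-0.1],[0,0,-0.1,0,-0.1],[0,0,-0.1,0,-0.1]],
])

```text
clock: 32.0
position: [0.3688, 0.3555, 0.1652]
ee_rot: [0.001, -0.001, 1.0, 0.001]
contact_force: [-0.2, -0.4, -0.2]
width: 0.047
gripper_force: 0.0
```

```bash
python3 top.py t8
python3 - <<'E'
from h import *
goal((.494,-.083,.16,91),(.494,-.083,.0435,91))
E
```

```text
plate grip [354. 254.] [492.5 -83.8  55.4  24.6  -3.1]
plate grip [363. 207.] [608.4 -96.   57.4  27.4  16.2]
left [143. 334.] on cover: [268.2 347.2  23.9  14.6 -84.5] tray: [269.1 363.2  24.9  15.2 -84.5]
left [152. 289.] on cover: [366.9 350.9  47.7  29.6   1. ] tray: [371.8 367.1  49.7  30.8   1. ]
left [156. 255.] on cover: [4.406e+02 3.516e+02 5.700e+01 3.020e+01 2.000e-01] tray: [4.485e+02 3.678e+02 5.930e+01 3.140e+01 2.000e-01]
left [194. 206.] on cover: [561.8 288.3 164.9 140.8  86.2] tray: [574.7 301.9 171.6 146.5  86.2]
t32.0 pos [0.3679 0.3549 0.164 ] az 90.1 w 0.0471 F [ 0.3 -0.4 -1. ] q6 -0.94
(0.494, -0.083, 0.16, 91) -> [-0.1562 -0.5478  0.0051] -0.0071 rows 9.1
(0.494, -0.083, 0.0435, 91) -> [-0.1563 -0.5478  0.1507] -0.0071 rows 9.4
```

>>> move_arm([
  [[-0.1563,-0.5478,0,-0.007,-0.2],[-0.1563,-0.5478,0,-0.007,-0.2],[-0.1563,-0.5478,0,-0.007,-0.2],[-0.1563,-0.5478,0,-0.007,-0.2],[-0.1563,-0.5478,0,-0.007,-0.2],[-0.1563,-0.5478,0,-0.007,-0.2],[-0.1563,-0.5478,0,-0.007,-0.2],[-0.1563,-0.5478,0,-0.007,-0.2],[-0.1563,-0.5478,0.02,-0.007,-0.2],[-0.1563,-0.5478,0.05,-0.007,-0.2],[-0.1563,-0.5478,0.05,-0.007,-0.2],[-0.1563,-0.5478,0.05,-0.007,-0.2]],
])

```text
clock: 33.25
position: [0.4929, -0.082, 0.123]
ee_rot: [-0.002, -0.008, 1.0, 0.001]
contact_force: [0.9, -0.4, -0.2]
width: 0.0511
gripper_force: 0.0
```

Run:
```python
from h import *
goal((.494,-.0835,.0435,90.5))
```

```text
t33.2 pos [ 0.4929 -0.082   0.123 ] az 90.9 w 0.0511 F [ 0.9 -0.4 -0.2] q6 -1.89
(0.494, -0.0835, 0.0435, 90.5) -> [-0.0018 -0.0021  0.0993] 0.0037 rows 1.6
```

>>> move_arm([
  [[-0.0018,-0.001,0.04,0,-0.2],[-0.0018,-0.001,0.08,0,-0.2],[-0.0018,-0.001,0.099,0,-0.2],[-0.0018,-0.001,0.099,0,-0.2],[-0.0018,-0.001,0.099,0,0.8],[-0.0018,-0.001,0.099,0,0.8],[-0.0018,-0.001,0.099,0,0.8],[-0.0018,-0.001,0.099,0,0.8],[-0.0018,-0.001,0.099,0,0.8],[-0.0018,-0.001,0.099,0,0.8]],
])

```text
clock: 34.25
position: [0.4972, -0.0834, 0.0468]
ee_rot: [0.002, -0.008, 1.0, -0.0]
contact_force: [-0.2, 2.0, 7.1]
width: 0.0233
gripper_force: 52.4
```

>>> move_arm([
  [[0,0,0.002,0,0.8],[0.005,0,0.002,0,0.8],[0.01,0,0.002,0,0.8],[0.015,0,0.002,0,0.8],[0.02,0,0.002,0,0.8],[0.025,0,0.002,0,0.8],[0.03,0,0.002,0,0.8]],
])

```text
clock: 34.95
position: [0.4795, -0.086, 0.047]
ee_rot: [0.008, -0.008, 1.0, -0.002]
contact_force: [7.0, -0.6, 8.2]
width: 0.0226
gripper_force: 52.3
```

Run:
```python
from h import *
goal((.586,.3165,.125,86.2),(.3,.3545,.17,90.1))
```

```text
t35.0 pos [ 0.4795 -0.086   0.047 ] az 90.9 w 0.0226 F [ 7.  -0.6  8.2] q6 -1.91
(0.586, 0.3165, 0.125, 86.2) -> [-0.1426  0.5006 -0.0974] 0.0391 rows 8.5
(0.3, 0.3545, 0.17, 90.1) -> [ 0.2131  0.5534 -0.1598] 0.0066 rows 9.8
```

Rough. It goes to the tray's middle slot, with a look before lowering.

>>> move_arm([
  [[0,0,-0.05,0,0.8],[0,0,-0.11,0,0.8],[-0.1426,0.5006,-0.11,0.0391,0.8],[-0.1426,0.5006,-0.11,0.0391,0.8],[-0.1426,0.5006,-0.11,0.0391,0.8],[-0.1426,0.5006,-0.11,0.0391,0.8],[-0.1426,0.5006,-0.11,0.0391,0.8],[-0.1426,0.5006,-0.11,0.0391,0.8],[-0.1426,0.5006,-0.11,0.0391,0.8],[-0.1426,0.5006,-0.11,0.0391,0.8],[-0.1426,0.5006,-0.11,0.0391,0.8],[-0.1426,0.5006,-0.11,0.0391,0.8]],
])

```text
clock: 36.15
position: [0.5791, 0.321, 0.1308]
ee_rot: [-0.0, 0.031, 1.0, 0.0]
contact_force: [-1.1, -1.0, -3.4]
width: 0.0229
gripper_force: 51.0
```

>>> move_arm([
  [[-0.008,0,0,0,0.8],[-0.008,0,0,0,0.8],[-0.008,0,0,0,0.8]],
])

```text
clock: 36.45
position: [0.5856, 0.3163, 0.1317]
ee_rot: [-0.0, 0.033, 0.999, -0.0]
contact_force: [0.4, -0.8, -1.9]
width: 0.0226
gripper_force: 51.0
```

```bash
python3 look.py w9
python3 - <<'E'
from h import *
goal((.587,.3175,.047,86.2))
E
```

```text
t36.5 pos [0.5855 0.3165 0.1318] az 86.2 w 0.0226 F [ 0.4 -0.6 -3.2] q6 -1.11
(0.587, 0.3175, 0.047, 86.2) -> [-0.0018  0.0014  0.106 ] -0.0002 rows 1.7
```

View pics/w9.png

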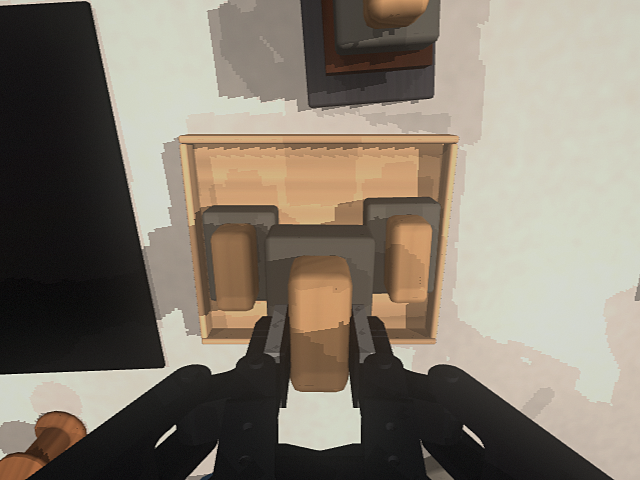

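In the wrist view the two placed blocks stand in the tray with the gap between foot columns 277 and 364. The held block is in between.

Run:
```python
from h import *
st=np.load("pics/w9.npy",allow_pickle=True).item()
for p in [(277,225),(364,225)]: print(ray("wrist",p,.029,st))
for p in [(266,228),(374,228)]: print(ray("wrist",p,st['position'][2]-.047+.029,st))
```

```text
[0.56553952 0.29056846 0.029     ]
[0.56930471 0.34660681 0.029     ]
[0.54386667 0.29719499 0.11367792]
[0.5468765  0.34199434 0.11367792]
```

>>> move_arm([
  [[-0.0075,0.001,0.04,0,0.8],[-0.0075,0.001,0.075,0,0.8],[-0.0075,0.001,0.09,0,0.8],[-0.0075,0.001,0.1,0,0.8],[-0.0075,0.001,0.105,0,0.8],[-0.0075,0.001,0.1065,0,0.8],[-0.0075,0.001,0.1065,0,0.8]],
])

```text
clock: 37.2
position: [0.5922, 0.3188, 0.0474]
ee_rot: [0.001, 0.032, 0.999, 0.0]
contact_force: [0.2, -0.1, -1.9]
width: 0.0231
gripper_force: 50.9
```

>>> move_arm([
  [[0,0,0.002,0,0.8],[0,0,0.0025,0,0.8],[0,0,0.0025,0,0.8]],
])

```text
clock: 37.5
position: [0.5923, 0.3189, 0.0467]
ee_rot: [0.001, 0.032, 0.999, 0.001]
contact_force: [-0.2, -1.2, 5.3]
width: 0.023
gripper_force: 52.1
```

Contact. I open only to about 36 mm between the neighbours, then lift.

>>> move_arm([
  [[0,0,0,0,0.15],[0,0,0,0,0.15],[0,0,0,0,0.15],[0,0,-0.02,0,0.15],[0,0,-0.06,0,0.15],[0,0,-0.12,0,0.15],[0,0,-0.13,0,-0.2],[0,0,-0.13,0,-0.2]],
])

```text
clock: 38.3
position: [0.593, 0.3191, 0.151]
ee_rot: [0.002, 0.032, 0.999, 0.001]
contact_force: [0.5, -0.1, 0.4]
width: 0.0512
gripper_force: 0.0
```

```bash
python3 top.py t10
python3 - <<'E'
from h import *
goal((.609,-.096,.15,105.8),(.609,-.096,.0435,105.8))
E
```

```text
plate grip [363. 207.] [608.3 -96.1  58.1  26.9  15. ]
left [153. 282.] on cover: [374.5 351.6  52.7  30.7   5.3] tray: [379.7 367.8  54.9  32.    5.3]
left [157. 255.] on cover: [4.405e+02 3.514e+02 5.720e+01 3.060e+01 2.000e-01] tray: [4.484e+02 3.676e+02 5.950e+01 3.180e+01 2.000e-01]
left [194. 207.] on cover: [561.9 288.2 165.  140.6  86.5] tray: [574.8 301.8 171.8 146.4  86.5]
t38.4 pos [0.5917 0.3185 0.1488] az 86.3 w 0.0509 F [-0.2  0.  -0.6] q6 -1.12
(0.609, -0.096, 0.15, 105.8) -> [-0.0551 -0.5157 -0.0018] -0.1626 rows 8.3
(0.609, -0.096, 0.0435, 105.8) -> [-0.055  -0.5157  0.1314] -0.1626 rows 8.6
```

>>> move_arm([
  [[-0.055,-0.5157,0,-0.1626,-0.2],[-0.055,-0.5157,0,-0.1626,-0.2],[-0.055,-0.5157,0,-0.1626,-0.2],[-0.055,-0.5157,0,-0.1626,-0.2],[-0.055,-0.5157,0,-0.1626,-0.2],[-0.055,-0.5157,0,-0.1626,-0.2],[-0.055,-0.5157,0,-0.1626,-0.2],[-0.055,-0.5157,0,-0.1626,-0.2],[-0.055,-0.5157,0,-0.1626,-0.2],[-0.055,-0.5157,0,-0.1626,-0.2],[-0.055,-0.5157,0.03,-0.1626,-0.2],[-0.055,-0.5157,0.03,-0.1626,-0.2]],
])

```text
clock: 39.55
position: [0.6058, -0.0938, 0.1206]
ee_rot: [-0.004, -0.138, 0.99, 0.002]
contact_force: [-0.6, 0.3, -0.9]
width: 0.0509
gripper_force: 0.0
```

Run:
```python
from h import *
goal((.609,-.096,.0435,105.6))
```

```text
t39.5 pos [ 0.6058 -0.0938  0.1206] az 105.8 w 0.0509 F [-0.6  0.3 -0.9] q6 -2.12
(0.609, -0.096, 0.0435, 105.6) -> [-0.0038 -0.0043  0.0963] 0.002 rows 1.5
```

>>> move_arm([
  [[-0.002,-0.002,0.04,0,-0.2],[-0.002,-0.002,0.08,0,-0.2],[-0.002,-0.002,0.096,0,-0.2],[-0.002,-0.002,0.096,0,-0.2],[-0.002,-0.002,0.096,0,0.8],[-0.002,-0.002,0.096,0,0.8],[-0.002,-0.002,0.096,0,0.8],[-0.002,-0.002,0.096,0,0.8],[-0.002,-0.002,0.096,0,0.8],[-0.002,-0.002,0.096,0,0.8]],
])

```text
clock: 40.55
position: [0.6121, -0.0973, 0.0495]
ee_rot: [0.002, -0.137, 0.991, -0.0]
contact_force: [0.4, 0.2, 6.2]
width: 0.0229
gripper_force: 52.0
```

>>> move_arm([
  [[0,0,0.002,0,0.8],[0.005,0,0.002,0,0.8],[0.01,0,0.002,0,0.8],[0.015,0,0.002,0,0.8],[0.02,0,0.002,0,0.8],[0.025,0,0.002,0,0.8],[0.03,0,0.002,0,0.8]],
])

```text
clock: 41.25
position: [0.5918, -0.1046, 0.0495]
ee_rot: [0.005, -0.137, 0.991, -0.002]
contact_force: [3.0, 0.2, 11.1]
width: 0.0225
gripper_force: 52.6
```

Run:
```python
from h import *
goal((.3,.3545,.17,90.1))
```

```text
t41.2 pos [ 0.5918 -0.1046  0.0495] az 105.8 w 0.0225 F [ 3.   0.2 11.1] q6 -2.14
(0.3, 0.3545, 0.17, 90.1) -> [ 0.1937  0.6507 -0.1554] 0.1305 rows 11.1
```

Polished (0.22). It goes to the −70 mm slot on the cover.

>>> move_arm([
  [[0,0,-0.05,0,0.8],[0,0,-0.11,0,0.8],[0,0,-0.16,0,0.8],[0.19,0.65,-0.18,0.1305,0.8],[0.19,0.65,-0.18,0.1305,0.8],[0.19,0.65,-0.18,0.1305,0.8],[0.19,0.65,-0.18,0.1305,0.8],[0.19,0.65,-0.18,0.1305,0.8],[0.19,0.65,-0.18,0.1305,0.8],[0.19,0.65,-0.18,0.1305,0.8],[0.19,0.65,-0.18,0.1305,0.8],[0.19,0.65,-0.18,0.1305,0.8]],
])

```text
clock: 42.45
position: [0.3469, 0.2783, 0.1873]
ee_rot: [0.0, -0.001, 1.0, -0.0]
contact_force: [2.0, -0.3, -3.4]
width: 0.0225
gripper_force: 51.0
```

Run:
```python
from h import *
goal((.298,.3545,.175,90.1))
```

```text
t42.5 pos [0.3469 0.2783 0.1873] az 90.1 w 0.0225 F [ 2.  -0.3 -3.4] q6 -1.05
(0.298, 0.3545, 0.175, 90.1) -> [0.0609 0.0953 0.0154] 0.0001 rows 1.8
```

>>> move_arm([
  [[0.057,0.09,0.015,0,0.8],[0.057,0.09,0.015,0,0.8],[0.057,0.09,0.015,0,0.8],[0.057,0.09,0.015,0,0.8],[0.057,0.09,0.015,0,0.8]],
])

```text
clock: 42.95
position: [0.3031, 0.3484, 0.1752]
ee_rot: [0.0, -0.001, 1.0, -0.0]
contact_force: [0.5, -0.1, -2.5]
width: 0.0228
gripper_force: 51.1
```

```bash
python3 look.py w11; python3 top.py t11
python3 - <<'E'
from h import *
goal((.298,.3545,.0925,90.1))
E
```

```text
left [134. 323.] on cover: [287.9 372.2  18.3  16.9 -84.5] tray: [289.6 389.2  19.1  17.6 -84.5]
left [151. 285.] on cover: [371.9 351.4  57.2  29.7   1.8] tray: [377.  367.6  59.5  31.    1.8]
left [156. 255.] on cover: [440.5 351.8  56.8  30.1   1. ] tray: [448.4 368.   59.1  31.3   1. ]
left [194. 206.] on cover: [561.9 288.2 164.8 140.8  86.3] tray: [574.8 301.8 171.6 146.5  86.3]
t43.0 pos [0.3036 0.3483 0.1754] az 90.0 w 0.0225 F [-0.3  0.  -3.3] q6 -0.87
(0.298, 0.3545, 0.0925, 90.1) -> [0.007  0.0078 0.1036] -0.0005 rows 1.7
```

View pics/w11.png

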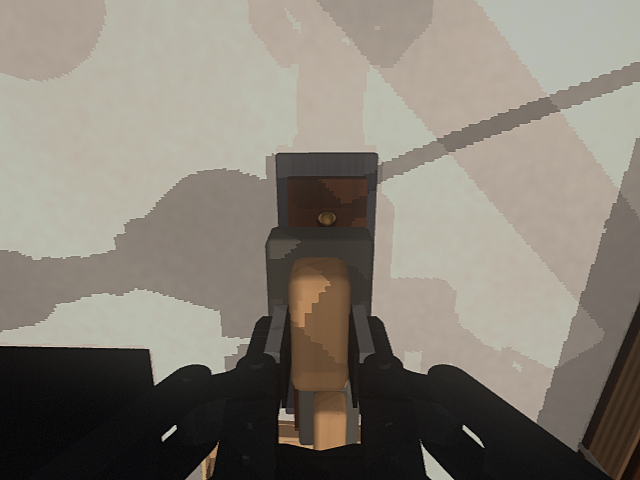

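The wrist view shows the cover's free end with a pin at (327,217) and the held block over it. The top view puts the middle block at x≈0.371 and the other at 0.440, so the −70 mm slot is free.

>>> move_arm([
  [[0.0035,0.0075,0.02,0,0.8],[0.0035,0.0075,0.06,0,0.8],[0.0035,0.0075,0.09,0,0.8],[0.0035,0.0075,0.1,0,0.8],[0.0035,0.0075,0.104,0,0.8],[0.0035,0.0075,0.1055,0,0.8],[0.0035,0.0075,0.1055,0,0.8]],
])

```text
clock: 43.75
position: [0.301, 0.3557, 0.0918]
ee_rot: [0.001, -0.001, 1.0, 0.001]
contact_force: [-0.0, -1.0, -3.0]
width: 0.0228
gripper_force: 51.1
```

>>> move_arm([
  [[0,0,0.0015,0,0.8],[0,0,0.003,0,0.8],[0,0,0.0035,0,0.8],[0,0,0.0035,0,0.8]],
])

```text
clock: 44.15
position: [0.3008, 0.3559, 0.0904]
ee_rot: [0.001, -0.001, 1.0, 0.001]
contact_force: [-1.8, -1.7, 10.3]
width: 0.0227
gripper_force: 52.9
```

Contact. I release, lift, and move aside for a check.

>>> move_arm([
  [[0,0,-0.0015,0,0.8],[0,0,-0.0015,0,0],[0,0,-0.0015,0,-0.1],[0,0,-0.0015,0,-0.1],[0,0,-0.05,0,-0.1],[0,0,-0.11,0,-0.1],[0,0,-0.17,0,-0.1],[0.03,-0.05,-0.19,0,-0.1],[0.03,-0.11,-0.19,0,-0.1],[0.03,-0.17,-0.19,0,-0.1],[0.03,-0.17,-0.19,0,-0.1],[0.03,-0.17,-0.19,0,-0.1]],
])

```text
clock: 45.35
position: [0.2766, 0.2187, 0.2403]
ee_rot: [0.0, 0.0, 1.0, 0.001]
contact_force: [-1.0, -0.0, 1.4]
width: 0.0468
gripper_force: 0.0
```

```bash
python3 top.py t12
python3 - <<'E'
from h import *
t=manip.get_image("side"); goal()
a=cv2.imread("pics/t12.png")[170:370,120:270]; b=t[:,:,::-1][90:290,100:350]
cv2.imwrite("pics/c12.png",np.hstack([cv2.resize(a,(300,400),interpolation=2),cv2.resize(b,(500,400),interpolation=2)]))
E
```

```text
left [153. 284.] on cover: [376.1 344.5  55.7  25.7  34.5] tray: [381.4 360.4  58.   26.8  34.5]
left [156. 255.] on cover: [ 4.406e+02  3.516e+02  5.700e+01  3.000e+01 -4.000e-01] tray: [ 4.485e+02  3.678e+02  5.930e+01  3.120e+01 -4.000e-01]
left [194. 206.] on cover: [561.7 288.3 164.8 140.9  86.2] tray: [574.6 301.8 171.6 146.6  86.2]
t45.5 pos [0.2768 0.22   0.2402] az 90.1 w 0.0469 F [-0.4 -0.  -0.1] q6 -1.10
```

View pics/c12.png

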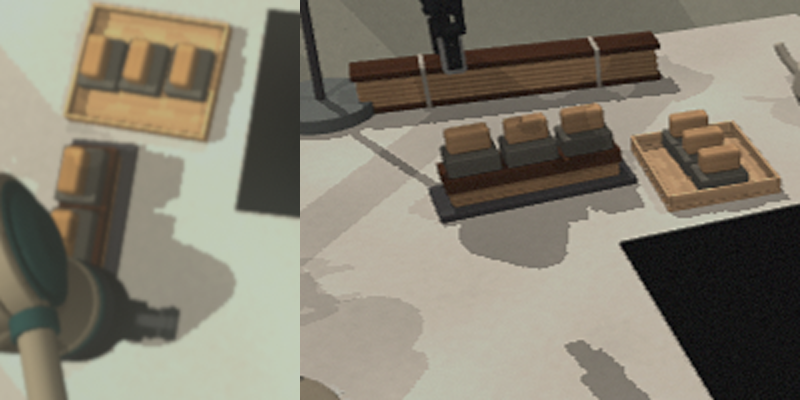

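The side view shows three blocks upright on the cover and three upright in the tray. I move the arm clear for one final measurement.

>>> move_arm([
  [[0,-0.4,0,0,-0.1],[0,-0.4,0,0,-0.1],[0,-0.4,0,0,-0.1],[0,-0.4,0,0,-0.1],[0,-0.4,0,0,-0.1],[0,-0.4,0,0,-0.1],[0,-0.4,0,0,-0.1],[0,-0.4,0,0,-0.1],[0,-0.4,0,0,-0.1],[0,-0.4,0,0,-0.1]],
])

```text
clock: 46.45
position: [0.2775, -0.0993, 0.2398]
ee_rot: [-0.0, -0.003, 1.0, 0.001]
contact_force: [0.0, -0.2, -0.4]
width: 0.0468
gripper_force: 0.0
```

```bash
python3 top.py t13
python3 - <<'E'
from h import *
im=cv2.imread("pics/t13.png"); cv2.imwrite("pics/c13.png",cv2.resize(im[80:380,110:510],(800,600),interpolation=2)); goal()
E
```

```text
left [144. 319.] on cover: [300.  351.2  51.7  28.6  -0.4] tray: [302.2 367.4  53.8  29.7  -0.4]
left [151. 286.] on cover: [371.  351.4  55.6  29.7   1.5] tray: [376.1 367.6  57.9  30.9   1.5]
left [156. 255.] on cover: [440.7 351.6  56.4  29.6   0.6] tray: [448.6 367.7  58.7  30.9   0.6]
left [194. 206.] on cover: [562.2 288.5 164.9 140.6  86.4] tray: [575.1 302.  171.6 146.3  86.4]
t46.5 pos [ 0.2774 -0.0993  0.2399] az 90.3 w 0.0470 F [-0.8 -0.1  0.3] q6 -2.16
```

View pics/c13.png

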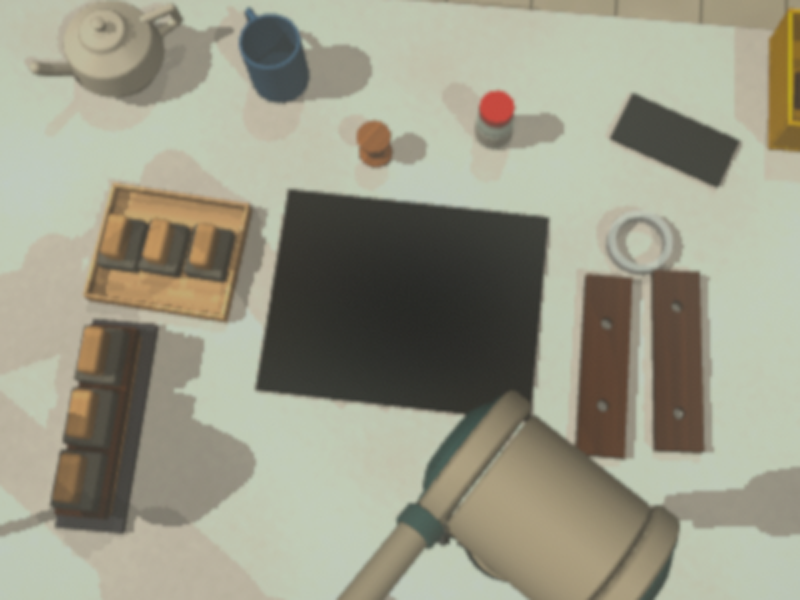

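The final view shows the blocks in line on the cover (grip x at 0.300, 0.371 and 0.441), three in the tray, and the mug, jar and bobbin untouched.

```bash
python3 -c "
from rig import manip
print(manip.sign_off())"
```

```text
the job is handed in; nothing more can be done
None
```

The job is handed in, with no verdict returned: the 160 mm cover is home on the pins, three polished blocks stand on it, three rough ones stand in the tray, and nothing else was disturbed.

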